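Reset the seasoning riser: clear the old roll, right the fallen mill and jars

ROBOT

A 7-joint arm with a two-finger parallel gripper is mounted at the origin on a cart in front of the work surface, level with it; the furniture and walls round the work are solid. World frame = base frame: x ahead of the robot, y to its left, z up, the work surface at z = 0. Lengths are in m, angles in rad, forces in N, time in s.
With the tool pointing down it reaches from about 0.425 to 0.875 m from the base axis. Payload 4.7 kg.
Tool frame: the origin (TCP) lies at the very end of the fingers, on their centre line; the grasp point (between the pads) lies 19 mm behind it (ctrl.grasp_offset is the distance from the TCP to the grasp point, in m); z points along the fingers, y is the direction in which the jaws open and shut (so a half turn about z gives the same grasp; the last joint's range is limited). The gripper opens to 87 mm and grips with 3 to 60 N. Pads are 19 mm wide; open, the fingers measure 117 mm over their backs; the gripper's body (75 mm by 190 mm) begins 51 mm behind the grasp point.
Start: joints at [-1.27, 0.321, -0.07, 1.45, 0.023, 1.371, -0.057], TCP at [0.184, 0.623, 0.223] pointing down, gripper open.
Joint ranges: [-2.86, 2.86], [-0.3, 2.09], [-1.38, 1.24], [0.06, 2.45], [-1.56, 4.7], [0.09, 2.05], [-2.69, 2.69]. Speed limits (rad/s): [2.57, 2.57, 3.14, 3.14, 3.14, 3.14, 3.14].

INTERFACE

Orientations are given as a rotation vector (axis times angle).
In Python, from bench import ctrl gives the robot as it stands.
- The arm moves only by the shell command python3 -m creep 'ROWS' [FORCE]. ROWS is JSON, a list that holds one entry, the list of rows, each a list of 7 numbers: the opening, from 0 (shut) to 1 (fully open), then the shift along the tool's x, y, z in mm, then the turn, a rotation vector about the tool's x, y, z in rad. In form: [[[grip, dx, dy, dz, rx, ry, rz], ...]]. A call has 1 to 5 rows; each row is the pose to reach, as a shift and turn from the pose commanded when the call began, along the tool's axes at that moment; what a row does not reach only later rows make up. A row lasts 1/10 s, in which the tool goes at most 50 mm and 8.59 degrees, less where a joint would pass 70% of its speed; a pose out of reach is approached as far as the arm can. A call with a gripper value outside its range is refused whole. The fingers move at their own pace and stop on an object; FORCE is the grip in N (left out, the last holds). Time passes only in rows, so rows that repeat a pose let the fingers close. It gives the time, the measured TCP pose, the force and the opening at its end, in the units of the state.
- ctrl.get_state(): the state, without advancing time (a new reading comes with each control period).
- ctrl.get_image(name): name is "scene" or "top"; returns the picture (480x640x3 uint8, red, green, blue); there is no depth.
- ctrl.camera_params(name): a dict with "K" (3x3 intrinsics, pixels), "pose" (4x4, takes a point from camera to world coordinates). Camera axes: x right, y down, z forward; pixel columns grow to the right and rows downward; lengths in m; the calibration is good to about 2 mm. A picture is of the moment at which its call begins. camera_params takes no time and is no camera call.
- ctrl.close_job(): hands the job in, once; it reports no verdict.
The state is a dict: "time": time; "joint_positions": joint angles; "qd": joint speeds; "joint_torque": joint torques, N m; "position": TCP position; "tool_rot": TCP orientation; "ft_force": force on the tool from outside, world axes, zero at the start; "torque": the same for the moment, N m; "grip_width": opening from 0.0 (shut) to 1.0 (fully open).
Only numpy, scipy, OpenCV 4.12 (cv2) and the standard library are available. Lean on these libraries where they do the work, as an engineer would, in place of code of your own. Each camera call takes 0.05 s, during which the arm holds its last target. There are 200 camera calls.

TASK

The seasoning set has been knocked over. Push the leftover filled roll along the low wooden riser and off its right-hand end, without lifting it, so that it drops into the metal scrap tray there, and stand the fallen pepper mill, salt shaker and spice jar upright on top of the riser, setting each down gently. Do not disturb the jars and the price holder that stand upright round the riser.

Things in the scene. Friction and masses are not known exactly. Their poses are not given: they have to be found in the camera images.
- riser: Low bench of light wood, fixed: 88 (x) x 235 (y) x 50 mm high, flat top without a rim. Origin at the centre of its underside on the table; z up, +y along its length to its left end, -y to its right end (where the scrap tray is), -x to the robot.
- scrap_tray: Open square-cornered bare metal tray, fixed on the table 2 mm off the riser's right-hand (-y) end and turned with it: 100 (x) x 112 (y) x 38 mm high, walls and floor 3 mm. Origin at the centre of its underside, axes like the riser's.
- old_roll: Leftover filled bread roll, round and flat, 83 mm across and 40 mm high, 0.16 kg, lying on the right-hand half of the riser. Origin at the centre of its underside, z up. Too wide for most grippers; it slides when pushed low at the side. The identical rolls under the glass domes do not matter.
- old_roll_mid (a point): The middle of the leftover roll, 18 mm above its underside; axes like the roll's.
- mill: Wooden pepper mill, 150 mm tall, 58 mm across at the foot, slimmer (about 40 to 58 mm) above it, head 50 mm across from 109 to 139 mm with a small knob on top; about 0.18 kg, mass centre 62 mm above the foot. Starts lying on its side on the table in front of the riser, head to the right. Origin at the centre of its foot, +z along its axis to the head (within 0.06 rad of level as it lies). Can be grasped at any height, 75 mm from the foot for example.
- shaker: Salt shaker with a rounded top, 90 mm tall, body up to 44 mm across, head 34 mm across from 74 mm up; about 0.1 kg, mass centre 41 mm above the foot. Starts lying on the left half of the riser, head to the left, the foot close to the roll. Origin at the centre of its foot, +z along its axis to the head (about 0.1 rad below level as it lies). Can be grasped round the body, 45 mm from the foot for example.
- spice_jar: Round spice jar with a dark cap, 105 mm tall, 41 mm across all the way; about 0.11 kg, mass centre 56 mm above the foot. Starts lying on the table in front of the scrap tray, cap to the left. Origin at the centre of its foot, +z along its axis to the cap. Can be grasped anywhere, 56 mm from the foot for example.
- honey_jar: Bystander: glass jar with a red lid, 62 mm across, 86 mm tall, standing to the right of the fallen spice jar. Origin at the centre of its underside.
- jam_jar: Bystander: glass jar with a pale lid, 62 mm across, 99 mm tall, standing past the left end of the riser. Origin at the centre of its underside.
- price_block: Bystander: small black price card, 62 mm wide and 58 mm tall, in a wooden block 22 x 50 mm, standing nearer the robot in the gap between two domed plates. Origin at the centre of its underside.

How it is judged:
By the outcome, as a careful person would: the job done as asked, in the order asked, and still so for the second after the job is handed in, with the robot touching nothing.
It also fails if it takes over 72 s, if anything falls off the work surface, if the arm or the gripper's body presses on something with over 40 N, if the wrist force passes 120 N, or if a joint passes its speed limit or range.

## Working session

There is one attempt and no reset: what is moved stays moved. The work goes in short steps, Python scripts to look and compute and a shell command to move; the robot and the scene stay as the last step left them, time stands still between calls to the robot, and variables do not carry over. Pictures are saved under pics/ and viewed, about 8 in all and at most 12, crops included, and the job is handed in when it is done.

```bash
ls; mkdir -p pics; cat > h.py <<'E'
import numpy as np, cv2
from bench import ctrl
from scipy.spatial.transform import Rotation as R
def snap(n,f):
    im=ctrl.get_image(n); cv2.imwrite(f,im[:,:,::-1]); return im
def ray(n,u,v,z):
    p=ctrl.camera_params(n);K=np.array(p['K']);T=np.array(p['pose'])
    d=T[:3,:3]@np.linalg.inv(K)@[u,v,1.];o=T[:3,3]
    return o+d*(z-o[2])/d[2]
def proj(n,P):
    p=ctrl.camera_params(n);K=np.array(p['K']);T=np.linalg.inv(np.array(p['pose']))
    c=T[:3,:3]@np.array(P,float)+T[:3,3];q=K@c;return q[:2]/q[2]
E
python3 - <<'E'
from h import *
snap('scene','pics/s1.png');snap('top','pics/t1.png')
s=ctrl.get_state();print(s['time'],s['position'],s['tool_rot'],R.from_rotvec(s['tool_rot']).as_matrix().round(3),s['grip_width'],ctrl.grasp_offset)
for n in('scene','top'):
    p=ctrl.camera_params(n);print(n,np.round(p['K'],1).tolist(),np.round(p['pose'],3).tolist())
E
```

```text
pics
0.1 [0.18381045 0.62294164 0.2215621 ] [-4.48973396e-01 -3.10922118e+00  2.76198834e-03] [[-0.959  0.283 -0.   ]
 [ 0.283  0.959 -0.002]
 [-0.    -0.002 -1.   ]] 0.9967708723564408 0.0187
scene [[597.9, 0.0, 318.5], [0.0, 597.9, 249.8], [0.0, 0.0, 1.0]] [[0.825, -0.304, 0.476, -0.071], [-0.565, -0.456, 0.687, -0.797], [0.008, -0.836, -0.548, 0.803], [0.0, 0.0, 0.0, 1.0]]
top [[495.8, 0.0, 319.5], [0.0, 495.8, 238.8], [0.0, 0.0, 1.0]] [[-0.022, -0.983, 0.181, 0.394], [-1.0, 0.023, 0.007, 0.118], [-0.011, -0.18, -0.984, 0.944], [0.0, 0.0, 0.0, 1.0]]
```

View pics/t1.png

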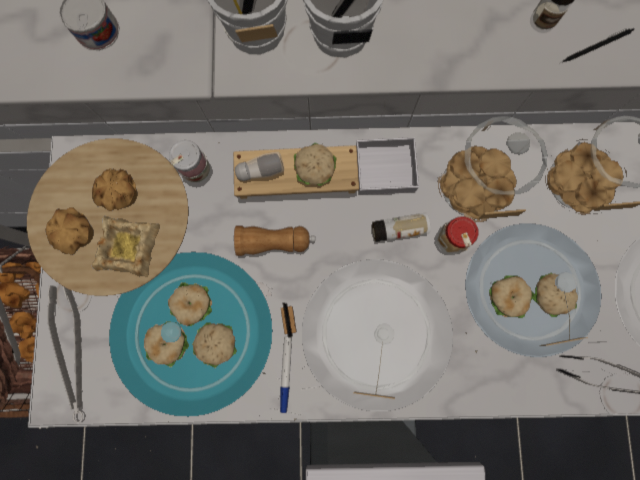

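View pics/s1.png

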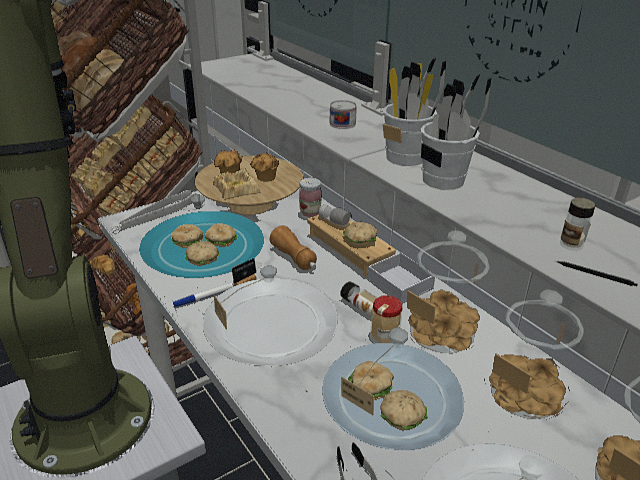

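The top view shows the riser at about (233–357, 147–195), with the tray to its right. The roll is at (315,165), the shaker at (258,167), the mill at (272,240) and the spice jar at (400,228). I'll zoom in and take coordinates.

```bash
python3 - <<'E'
from h import *
im=cv2.imread('pics/t1.png');c=im[85:285,160:490]
cv2.imwrite('pics/t1c.png',cv2.resize(c,None,fx=2.4,fy=2.4,interpolation=cv2.INTER_CUBIC))
for nm,u,v,z in[('riserTL',233,151,.05),('riserBL',236,194,.05),('TR',356,147,.05),('BR',358,190,.05),('roll',315,165,.07),('shk foot',283,165,.07),('shk head',236,169,.065),('mill foot',235,240,.027),('mill end',314,239,.027),('jar cap',373,230,.02),('jar foot',428,226,.02),('tabletop back L',215,127,0),('ledge L',215,92,.1),('ledge L',215,92,.2),('jam lid',185,155,.099),('honey lid',462,232,.086),('domeknob white',383,333,.15),('domeknob teal',170,332,.15),('price',291,322,.05)]:
    print(nm,z,ray('top',u,v,z).round(3))
E
```

```text
riserTL 0.05 [0.731 0.285 0.05 ]
riserBL 0.05 [0.647 0.279 0.05 ]
TR 0.05 [0.733 0.051 0.05 ]
BR 0.05 [0.649 0.051 0.05 ]
roll 0.07 [0.693 0.13  0.07 ]
shk foot 0.07 [0.694 0.189 0.07 ]
shk head 0.065 [0.691 0.276 0.065]
mill foot 0.027 [0.564 0.284 0.027]
mill end 0.027 [0.562 0.135 0.027]
jar cap 0.02 [0.578 0.023 0.02 ]
jar foot 0.02 [ 0.583 -0.082  0.02 ]
tabletop back L 0 [0.802 0.331 0.   ]
ledge L 0.1 [0.827 0.31  0.1  ]
ledge L 0.2 [0.776 0.287 0.2  ]
jam lid 0.099 [0.708 0.362 0.099]
honey lid 0.086 [ 0.558 -0.127  0.086]
domeknob white 0.15 [0.387 0.027 0.15 ]
domeknob teal 0.15 [0.396 0.363 0.15 ]
price 0.05 [0.409 0.179 0.05 ]
```

View pics/t1c.png

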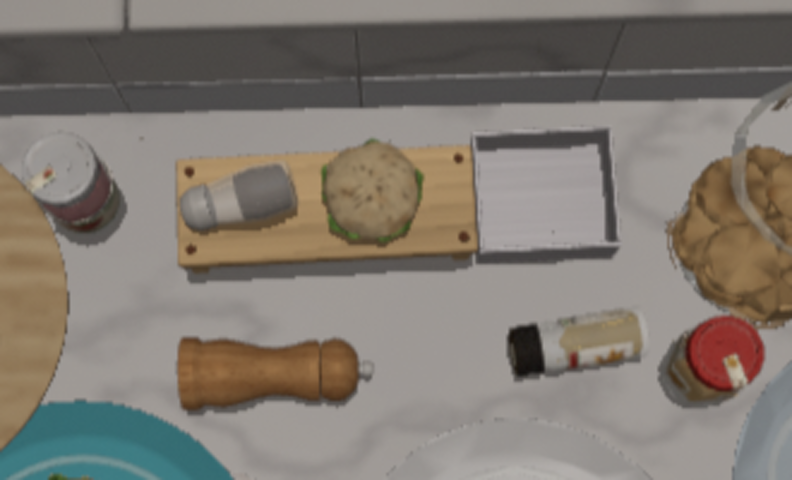

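The crop shows the riser running from about (178,160) to (475,262). The roll is at (372,192) and the shaker foot faces it at (296,190), leaving a gap of about 16 mm. I'll straddle that gap with the jaws along x and push the roll with both fingers. First I'll check the dome height and plan the transit.

```bash
cat >> h.py <<'E'
def frame(zdir,ydir):
    z=np.array(zdir,float);z/=np.linalg.norm(z);y=np.array(ydir,float);y-=z*(y@z);y/=np.linalg.norm(y)
    return np.c_[np.cross(y,z),y,z]
def plan(p,M,via=0,s0=None):
    """rows (shift mm, turn) per 5-row call from the present pose, straight line + slerp"""
    s=ctrl.get_state();p0=np.array(s['position']);R0=R.from_rotvec(s['tool_rot'])
    p=np.array(p,float);rv=(R0.inv()*R.from_matrix(M)).as_rotvec()
    d=np.linalg.norm(p-p0);n=max(d/.05,np.linalg.norm(rv)/.148);N=max(1,int(np.ceil(n/5-1e-6)))
    print('t',round(s['time'],2),'pos',p0.round(4),'rows needed',round(n,1))
    for k in range(N):
        Rk=R0*R.from_rotvec(rv*k/N)
        print('call',k+1,'of',N,np.r_[Rk.inv().apply((p-p0)/N)*1000].round(0),(rv/N).round(3))
    return N
E
python3 - <<'E'
from h import *
for u,v in[(383,333),(170,332)]:
  for z in(.05,.1,.15,.2,.25): print(u,z,ray('top',u,v,z).round(3),proj('scene',ray('top',u,v,z)).round(0))
plan([.690,.176,.24],frame([0,0,-1],[1,0,0]))
E
```

```text
383 0.05 [0.386 0.016 0.05 ] [274. 310.]
383 0.1 [0.386 0.022 0.1  ] [272. 289.]
383 0.15 [0.387 0.027 0.15 ] [269. 266.]
383 0.2 [0.387 0.033 0.2  ] [267. 243.]
383 0.25 [0.388 0.039 0.25 ] [265. 218.]
170 0.05 [0.396 0.394 0.05 ] [197. 227.]
170 0.1 [0.396 0.379 0.1  ] [198. 212.]
170 0.15 [0.396 0.363 0.15 ] [199. 196.]
170 0.2 [0.395 0.348 0.2  ] [199. 179.]
170 0.25 [0.395 0.332 0.25 ] [200. 160.]
t 0.1 pos [0.1838 0.6229 0.2216] rows needed 13.5
call 1 of 3 [-204.  -95.   -6.] [-0.     0.     0.428]
call 2 of 3 [-225.   -2.   -6.] [-0.     0.     0.428]
call 3 of 3 [-206.   92.   -6.] [-0.     0.     0.428]
```

```bash
python3 -m creep '[[[0.7,-204,-95,-6,0,0,0.428],[0.7,-204,-95,-6,0,0,0.428],[0.7,-204,-95,-6,0,0,0.428],[0.7,-204,-95,-6,0,0,0.428],[0.7,-204,-95,-6,0,0,0.428]]]'
python3 -m creep '[[[0.7,-225,-2,-6,0,0,0.428],[0.7,-225,-2,-6,0,0,0.428],[0.7,-225,-2,-6,0,0,0.428],[0.7,-225,-2,-6,0,0,0.428],[0.7,-225,-2,-6,0,0,0.428]]]'
python3 -m creep '[[[0.7,-206,92,-6,0,0,0.428],[0.7,-206,92,-6,0,0,0.428],[0.7,-206,92,-6,0,0,0.428],[0.7,-206,92,-6,0,0,0.428],[0.7,-206,92,-6,0,0,0.428]]]'
python3 - <<'E'
from h import *
plan([.692,.176,.15],frame([0,0,-1],[1,0,0]))
snap('scene','pics/s2.png');snap('top','pics/t2.png')
a=cv2.imread('pics/t2.png')[100:260,200:440];b=cv2.imread('pics/s2.png')[160:320,240:480]
cv2.imwrite('pics/c2.png',cv2.resize(np.hstack([a,b]),None,fx=1.66,fy=1.66))
E
```

```text
time: 0.6
position: [0.3573, 0.4701, 0.2285]
tool_rot: [1.108, 2.937, -0.002]
ft_force: [-0.1, 0.3, 0.1]
grip_width: 0.712
time: 1.1
position: [0.525, 0.3203, 0.2344]
tool_rot: [1.706, 2.635, -0.002]
ft_force: [0.6, -0.2, -1.6]
grip_width: 0.7
time: 1.6
position: [0.693, 0.1709, 0.2398]
tool_rot: [2.225, 2.213, -0.003]
ft_force: [0.5, 0.3, 0.7]
grip_width: 0.697
t 1.6 pos [0.693  0.1709 0.2398] rows needed 1.8
call 1 of 1 [ 5. -1. 90.] [ 0.     0.004 -0.005]
```

```bash
python3 -m creep '[[[0.7,5,-1,50,0,0,0],[0.7,5,-1,100,0,0,0],[0.7,5,-1,140,0,0,0],[0.7,5,-1,165,0,0,0],[0.7,5,-1,180,0,0,0]]]'
python3 - <<'E'
from h import *
s=ctrl.get_state();print(s['position'],s['ft_force'])
snap('scene','pics/s2.png');snap('top','pics/t2.png')
a=cv2.imread('pics/t2.png')[100:260,200:440];b=cv2.imread('pics/s2.png')[160:320,240:480]
cv2.imwrite('pics/c2.png',cv2.resize(np.hstack([a,b]),None,fx=1.66,fy=1.66))
E
```

```text
time: 2.2
position: [0.6866, 0.1827, 0.057]
tool_rot: [-2.217, -2.221, 0.007]
ft_force: [-7.0, -0.4, 4.6]
grip_width: 0.697
[0.68661643 0.18271562 0.05703574] [-7.04516808 -0.39539573  4.58670623]
```

View pics/c2.png

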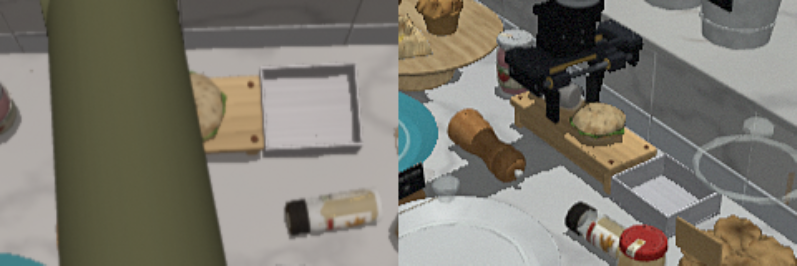

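```bash
python3 -m creep '[[[0.7,-3,2,-4,-0.14,0,0],[0.7,-3,2,-4,-0.14,0,0],[0.7,-3,2,-4,-0.14,0,0]]]'
```

```text
time: 2.6
position: [0.6922, 0.1795, 0.0673]
tool_rot: [2.148, 2.15, 0.155]
ft_force: [1.9, 0.5, 0.6]
grip_width: 0.699
```

```bash
python3 -m creep '[[[0.7,-15,0,2,0,0,0],[0.7,-32,0,3,0,0,0],[0.7,-50,0,3,0,0,0],[0.7,-68,1,3,0,0,0],[0.7,-85,1,3,0,0,0]]]'
python3 -m creep '[[[0.7,-12,0,0,0,0,0],[0.7,-24,0,0,0,0,0],[0.7,-36,1,0,0,0,0],[0.7,-48,1,0,0,0,0],[0.7,-60,1,0,0,0,0]]]'
python3 - <<'E'
from h import *
s=ctrl.get_state();print(s['position'],s['ft_force'])
a=snap('scene','pics/s3.png')[160:320,240:480];b=snap('top','pics/t3.png')[100:260,200:440]
cv2.imwrite('pics/c3.png',cv2.resize(np.hstack([b,a])[:,:,::-1],None,fx=1.66,fy=1.66))
E
```

```text
time: 3.1
position: [0.6945, 0.0915, 0.0633]
tool_rot: [2.149, 2.146, 0.155]
ft_force: [0.7, 3.8, 3.2]
grip_width: 0.702
time: 3.6
position: [0.6931, 0.0315, 0.0609]
tool_rot: [2.15, 2.149, 0.147]
ft_force: [-0.2, 0.6, 1.6]
grip_width: 0.696
[0.69305957 0.0315355  0.06087776] [-0.2224859   0.62340114  1.58789275]
```

View pics/c3.png

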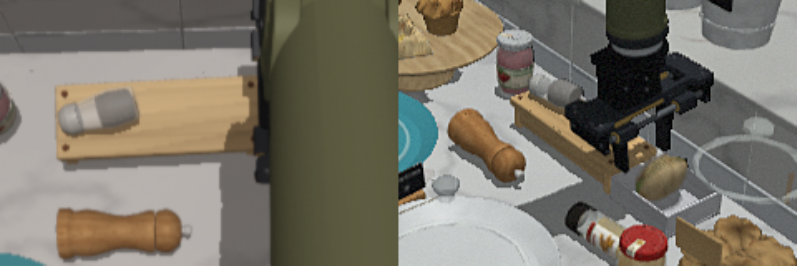

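The roll has gone into the tray, and it was still tipped when I took the picture. I'll back off and check how it settles, and see what `ctrl` offers.

```bash
python3 -m creep '[[[0.7,0,0,-40,0,0,0],[0.7,10,0,-80,0,0,0],[0.7,50,-20,-110,0.1,0,0],[0.7,100,-50,-110,0.14,0,0],[0.7,150,-90,-110,0.14,0,0]]]'
python3 - <<'E'
from h import *
print([a for a in dir(ctrl) if a[0]!='_'])
s=ctrl.get_state();print(s['position'],s['ft_force'],s['joint_positions'])
a=snap('scene','pics/s4.png')[160:320,240:480];b=snap('top','pics/t4.png')[100:260,200:440]
cv2.imwrite('pics/c4.png',cv2.resize(np.hstack([b,a])[:,:,::-1],None,fx=1.66,fy=1.66))
E
```

```text
time: 4.2
position: [0.6061, 0.1654, 0.1616]
tool_rot: [2.221, 2.22, 0.004]
ft_force: [0.7, 0.3, -1.2]
grip_width: 0.702
['MotionError', 'camera_params', 'close_job', 'get_image', 'get_state', 'grasp_offset']
[0.60607804 0.16538435 0.16155039] [ 0.66695578  0.26193838 -1.21255711] [-0.65020137  0.32012852  0.42038749  1.60641534 -0.13625221  1.24121912
 -0.20527793]
```

View pics/c4.png

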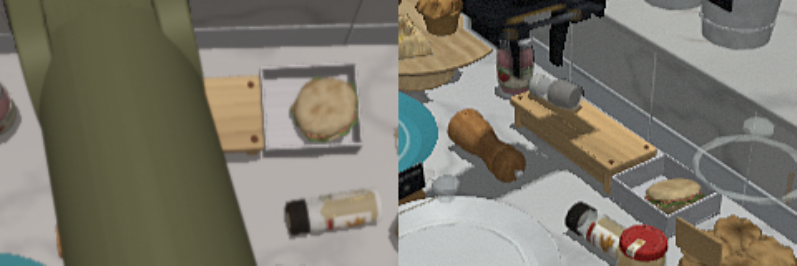

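The roll now lies inside the tray, at about (325,108) in the crop, and the shaker and mill haven't moved. Next is the mill, gripped with the tool tilted 25° toward the head.

```bash
python3 - <<'E'
from h import *
a=np.radians(25);z=np.array([0,np.sin(a),-np.cos(a)])
plan(np.array([.563,.215,.027])+(.0187-.12)*z,frame(z,[1,0,0]))
E
```

```text
t 4.3 pos [0.6    0.1735 0.1591] rows needed 2.9
call 1 of 1 [ -1. -37.  40.] [-0.008  0.431  0.012]
```

```bash
python3 -m creep '[[[1,-1,-37,20,0,0.15,0.01],[1,-1,-37,40,0,0.29,0.01],[1,-1,-37,40,-0.008,0.431,0.012],[1,-1,-37,40,-0.008,0.431,0.012]]]'
python3 - <<'E'
from h import *
a=np.radians(25);z=np.array([0,np.sin(a),-np.cos(a)])
plan(np.array([.563,.215,.027])+.0187*z,frame(z,[1,0,0]))
E
```

```text
time: 4.7
position: [0.5672, 0.1556, 0.1179]
tool_rot: [-2.009, -1.963, -0.441]
ft_force: [0.8, -1.3, -0.1]
grip_width: 0.958
t 4.7 pos [0.5672 0.1556 0.1179] rows needed 2.5
call 1 of 1 [ 16.  -6. 126.] [ 0.011  0.006 -0.021]
```

```bash
python3 -m creep '[[[1,8,-3,30,0.011,0.006,-0.021],[1,8,-3,60,0.011,0.006,-0.021],[1,8,-3,60,0.011,0.006,-0.021]]]'
python3 - <<'E'
from h import *
a=np.radians(25);z=np.array([0,np.sin(a),-np.cos(a)])
plan(np.array([.563,.215,.027])+.0187*z,frame(z,[1,0,0]))
a=snap('scene','pics/s5.png')[180:300,240:360];b=snap('top','pics/t5.png')[170:290,200:360]
cv2.imwrite('pics/c5.png',cv2.resize(np.hstack([b,a])[:,:,::-1],None,fx=2.8,fy=2.8))
E
```

```text
time: 5.0
position: [0.562, 0.1976, 0.0659]
tool_rot: [-1.963, -1.994, -0.431]
ft_force: [-1.7, 0.3, 0.1]
grip_width: 0.996
t 5.0 pos [0.562  0.1976 0.0659] rows needed 1.2
call 1 of 1 [-1.  2. 61.] [-0.009  0.001  0.014]
```

View pics/c5.png

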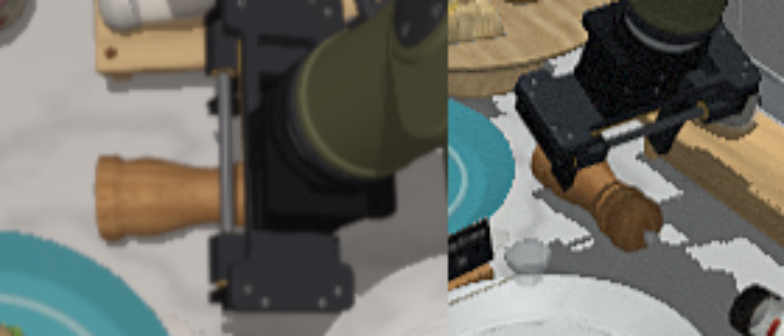

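The jaws straddle the mill as planned, so I'll go down and grip.

```bash
python3 -m creep '[[[1,-1,2,25,0,0,0],[1,-1,2,45,0,0,0],[1,-1,2,58,0,0,0],[1,-1,2,58,0,0,0]]]'
python3 -m creep '[[[0.2,0,0,0,0,0,0],[0.2,0,0,0,0,0,0],[0.2,0,0,0,0,0,0],[0.2,0,0,0,0,0,0],[0.2,0,0,0,0,0,0]]]' 25
python3 - <<'E'
from h import *
s=ctrl.get_state();print(s['position'],s['ft_force'],s['grip_width']*87)
E
```

```text
time: 5.5
position: [0.5669, 0.2188, 0.0158]
tool_rot: [-1.968, -1.992, -0.439]
ft_force: [-0.8, -0.1, -0.0]
grip_width: 0.995
time: 6.0
position: [0.5674, 0.2182, 0.0165]
tool_rot: [-1.969, -1.991, -0.442]
ft_force: [-1.0, -0.6, 0.1]
grip_width: 0.631
[0.56737706 0.2181851  0.01648868] [-0.98357642 -0.60256435  0.06382504] 54.93165157670825
```

```bash
python3 -m creep '[[[0.6,0,-3,5,0,0,0],[0.6,0,-3,5,0,0,0],[0.2,0,-3,5,0,0,0],[0.2,0,-3,5,0,0,0],[0.2,0,-3,5,0,0,0]]]' 25
python3 -m creep '[[[0.2,0,0,0,0,0,0],[0.2,0,0,0,0,0,0]]]' 25
```

```text
time: 6.5
position: [0.5644, 0.2201, 0.0113]
tool_rot: [-1.969, -1.991, -0.441]
ft_force: [-0.0, -0.2, -1.8]
grip_width: 0.58
time: 6.7
position: [0.5645, 0.2202, 0.0115]
tool_rot: [-1.969, -1.991, -0.441]
ft_force: [-1.2, 0.6, -1.5]
grip_width: 0.584
```

The mill is held 50 mm wide, about 74 mm from its foot. I'll lift it and log joint states so I can fit a kinematic model, which tells me which standing orientation is reachable.

```bash
cat > lg.py <<'E'
import json
from bench import ctrl
s=ctrl.get_state();open('log.txt','a').write(json.dumps([list(map(float,s[k])) for k in('joint_positions','position','tool_rot')])+'\n')
E
python3 lg.py; python3 -m creep '[[[0.2,10,0,-20,0,0,0],[0.2,25,0,-55,0,0,0],[0.2,43,0,-95,0,0,0],[0.2,63,0,-135,0,0,0],[0.2,84,0,-181,0,0,0]]]'; python3 lg.py
python3 -m creep '[[[0.2,0,0,0,0,-0.14,0],[0.2,0,0,0,0,-0.28,0],[0.2,0,0,0,0,-0.42,0],[0.2,0,0,0,0,-0.56,0],[0.2,0,0,0,0,-0.7,0]]]'; python3 lg.py
python3 -m creep '[[[0.2,0,0,0,0.1,0,-0.1],[0.2,0,0,0,0.2,0,-0.2],[0.2,0,0,0,0.2,0,-0.3],[0.2,0,0,0,0.2,0,-0.3]]]'; python3 lg.py; cat log.txt | cut -c1-400
```

```text
time: 7.2
position: [0.5628, 0.2197, 0.2115]
tool_rot: [-1.969, -1.991, -0.439]
ft_force: [1.0, 0.6, -1.3]
grip_width: 0.584
time: 7.7
position: [0.564, 0.2204, 0.2121]
tool_rot: [2.066, 2.085, -0.27]
ft_force: [0.1, 0.3, -2.4]
grip_width: 0.581
time: 8.1
position: [0.5638, 0.2201, 0.2091]
tool_rot: [1.843, 2.461, -0.544]
ft_force: [-0.7, 0.5, -1.6]
grip_width: 0.583
[[-0.4331900947759954, 0.4071237311817855, 0.32029673406673526, 1.8996764029248632, -0.7221770316209934, 0.9274242261619116, 0.33655829131233833], [0.5645114216835999, 0.22018712963934978, 0.011498372201679971], [-1.9693334484786693, -1.9913008846092763, -0.4413463230576525]]
[[-0.49872492872589413, 0.17494715706502803, 0.3800998791424391, 1.7362862747064416, -0.5301592488803314, 1.234300934716327, 0.061924198005614335], [0.5627631180231261, 0.21965929401885684, 0.21151418412953898], [-1.9692303066744254, -1.9907229152705064, -0.43911618756080006]]
[[-0.8234514849446357, 0.3258849506853547, 0.3373254535445713, 1.5118960584875525, 0.13296516697609456, 1.4422119270065825, -0.5121454784036823], [0.564007063220694, 0.22043530895874885, 0.21207899734060515], [2.066113159873853, 2.085246539502873, -0.2696679920621113]]
[[-0.7176447054012268, 0.47834668098260963, 0.29657165601402546, 1.3304789773182906, 0.046070532415667595, 1.6520777951459666, -0.15056111935945485], [0.5638101972544006, 0.22013480899115118, 0.20908899446009516], [1.843439805989322, 2.4606627782865456, -0.544177667924138]]
```

```bash
cat > kin.py <<'E'
import numpy as np, json, itertools
from scipy.optimize import least_squares
from scipy.spatial.transform import Rotation as R
D=[json.loads(l) for l in open('log.txt')]
D.append([[-1.27,0.321,-0.07,1.45,0.023,1.371,-0.057],[.184,.623,.223],[-4.48973396e-01,-3.10922118,0.0027]])
D.append([[-0.65020137,0.32012852,0.42038749,1.60641534,-0.13625221,1.24121912,-0.20527793],[.60607804,.16538435,.16155039],[2.221,2.22,.004]])
def fk(q,p,s):
    M=R.identity();t=np.zeros(3)
    d1,a0,a1,L1,a2,L2,b,Lt,c=p
    for ax,qq,tr in[('z',s[0]*q[0],(a0,0,d1)),('y',q[1],(0,0,0)),('z',s[1]*q[2],(a1,0,L1)),('y',q[3],(a2,0,L2)),('z',s[2]*q[4],(0,0,0)),('y',q[5],(b,0,Lt)),('z',s[3]*q[6]+c,(0,0,0))]:
        M=M*R.from_euler(ax,qq); t=t+M.apply(tr)
    return t,M
def res(p,s):
    o=[]
    for q,x,r in D:
        t,M=fk(q,p,s);o+=list((t-x)*5)+list((M.inv()*R.from_rotvec(r)).as_rotvec())
    return np.array(o)
def fit():
    best=None
    for s in itertools.product((1,-1),repeat=4):
        for c in(0,np.pi/2,np.pi,-np.pi/2):
            f=least_squares(res,[.3,0,0,.3,0,.3,.05,.2,c],args=(s,),loss='soft_l1',max_nfev=60)
            if best is None or f.cost<best[0]: best=(f.cost,f.x,s)
    return best
LO=np.array([-2.86,-.3,-1.38,.06,-1.56,.09,-2.69]);HI=np.array([2.86,2.09,1.24,2.45,4.7,2.05,2.69])
def ik(pt,M,p,s,q0):
    M=R.from_matrix(M)
    def f(q):
        t,A=fk(q,p,s);return np.r_[(t-pt)*10,(A.inv()*M).as_rotvec()*2,(q-q0)*.01]
    r=least_squares(f,np.clip(q0,LO+.01,HI-.01),bounds=(LO,HI));t,A=fk(r.x,p,s)
    return r.x,np.linalg.norm(t-pt)*1000,(A.inv()*M).magnitude()
if __name__=='__main__':
    from h import frame
    c,p,s=fit();print(c,p.round(4),s);json.dump([list(p),list(s)],open('kin.json','w'))
    q0=np.array(D[3][0])
    for dip in(25,35):
      for ph in(60,30,0,-30,-60,-90):
        e=np.radians(dip);f=np.radians(ph);z=np.array([np.cos(e)*np.cos(f),np.cos(e)*np.sin(f),-np.sin(e)])
        M=frame(z,[-np.sin(f),np.cos(f),0]);q,a,b=ik(np.array([.69,.09,.125])+.0187*z,M,p,s,q0)
        print(dip,ph,round(a,1),round(b,3),q.round(2))
E
python3 kin.py
```

```text
0.015401196497236702 [ 2.6820e-01 -5.9500e-02  2.7900e-02  4.7170e-01 -1.0000e-03  5.2460e-01
 -2.2600e-02  3.7660e-01  1.5708e+00] (-1, -1, -1, -1)
25 60 22.8 0.229 [ 1.41  1.09 -1.38  1.95  0.19  0.61  2.69]
25 30 20.1 0.134 [ 1.54  1.07 -1.38  2.24  0.11  0.09  2.69]
25 0 0.0 0.0 [-0.57  0.24  0.31  2.29  2.71  0.52 -1.37]
25 -30 0.0 0.0 [-0.9   0.39  0.36  2.09  1.57  0.83 -0.81]
25 -60 0.0 0.0 [-1.02  0.66  0.48  1.7   0.93  1.19 -0.62]
25 -90 0.0 0.0 [-0.9   0.97  0.56  1.19  0.53  1.64 -0.55]
35 60 12.4 0.124 [ 1.39  0.99 -1.38  1.93  0.2   0.66  2.69]
35 30 8.5 0.052 [ 1.45  0.67 -1.38  2.24 -0.24  0.09  2.69]
35 0 0.0 0.001 [-0.52  0.19  0.3   2.21  2.45  0.24 -1.07]
35 -30 0.0 0.0 [-0.86  0.32  0.39  2.05  1.32  0.7  -0.52]
35 -60 0.0 0.0 [-0.95  0.58  0.45  1.7   0.82  1.12 -0.49]
35 -90 0.0 0.0 [-0.86  0.86  0.52  1.24  0.46  1.56 -0.52]
```

The model fits well enough. φ=-60° (tool pointing right and ahead) with a 25° dip is reachable without a joint flip.

```bash
cat >> h.py <<'E'
def stand(Rg,axis,phi):
    """final tool frame so the held axis is up, tool azimuth phi (deg); Rg rotvec at grasp, axis in world at grasp"""
    m=R.from_rotvec(Rg).inv().apply(np.array(axis)/np.linalg.norm(axis)); f=np.radians(phi)
    h=np.sqrt(m[0]**2+m[2]**2); zz=m[2]/h
    z=np.array([np.sqrt(1-zz**2)*np.cos(f),np.sqrt(1-zz**2)*np.sin(f),zz]); sg=-np.sign(m[0])
    M=frame(z,sg*np.array([-np.sin(f),np.cos(f),0])); v=M@m
    c=np.cross(v,[0,0,1]);n=np.linalg.norm(c)
    A=R.from_rotvec(c/n*np.arctan2(n,v[2])) if n>1e-6 else R.identity()
    M=A.as_matrix()@M; return M
E
python3 - <<'E'
from h import *
M=stand([-1.969,-1.991,-.441],[-.013,-1,-.03],-60);print(M.round(3))
plan(np.array([.691,.088,.25])+.0187*M[:,2],M)
E
```

```text
[[-0.217  0.866  0.451]
 [ 0.332  0.5   -0.8  ]
 [-0.918 -0.023 -0.396]]
t 8.1 pos [0.5638 0.2201 0.2091] rows needed 7.0
call 1 of 2 [-92.  41.  -8.] [-0.186 -0.481 -0.026]
call 2 of 2 [-85.  35.  43.] [-0.186 -0.481 -0.026]
```

```bash
python3 -m creep '[[[0.2,-20,9,-2,-0.04,-0.1,-0.005],[0.2,-40,18,-4,-0.08,-0.2,-0.01],[0.2,-60,27,-6,-0.12,-0.3,-0.02],[0.2,-80,35,-8,-0.16,-0.4,-0.02],[0.2,-92,41,-8,-0.186,-0.481,-0.026]]]'; python3 lg.py
python3 -m creep '[[[0.2,-17,7,9,-0.04,-0.1,-0.005],[0.2,-34,14,18,-0.08,-0.2,-0.01],[0.2,-51,21,27,-0.12,-0.3,-0.02],[0.2,-68,28,35,-0.16,-0.4,-0.02],[0.2,-85,35,43,-0.186,-0.481,-0.026]]]'; python3 lg.py
python3 -m creep '[[[0.2,0,0,0,0,0,0],[0.2,0,0,0,0,0,0]]]'
python3 - <<'E'
from h import *
M=stand([-1.969,-1.991,-.441],[-.013,-1,-.03],-60)
plan(np.array([.691,.088,.135])+.0187*M[:,2],M)
a=snap('scene','pics/s6.png')[100:300,260:460];b=snap('top','pics/t6.png')[100:300,220:420]
cv2.imwrite('pics/c6.png',cv2.resize(np.hstack([b,a])[:,:,::-1],None,fx=2,fy=2))
E
```

```text
time: 8.6
position: [0.6315, 0.1466, 0.2288]
tool_rot: [1.413, 2.129, -0.638]
ft_force: [-0.5, -0.3, -1.8]
grip_width: 0.584
time: 9.1
position: [0.6983, 0.074, 0.2444]
tool_rot: [1.009, 1.778, -0.687]
ft_force: [0.1, 0.3, -1.4]
grip_width: 0.589
time: 9.3
position: [0.6982, 0.0735, 0.2448]
tool_rot: [1.013, 1.779, -0.69]
ft_force: [0.2, 1.0, -1.5]
grip_width: 0.578
t 9.3 pos [0.6982 0.0735 0.2448] rows needed 2.3
call 1 of 1 [107.   3.  47.] [ 0.001 -0.002 -0.004]
```

View pics/c6.png

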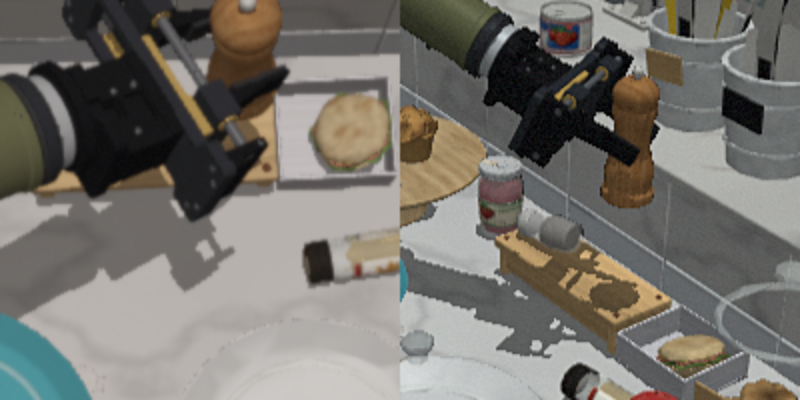

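The mill hangs upright above the right end of the riser. I'll lower it gently, in small steps at the end.

```bash
python3 -m creep '[[[0.2,40,1,18,0,0,0],[0.2,75,2,33,0,0,0],[0.2,98,3,43,0,0,0],[0.2,107,3,47,0,0,0],[0.2,107,3,47,0,0,0]]]'
python3 -m creep '[[[0.2,2,0,1,0,0,0],[0.2,4,0,2,0,0,0],[0.2,4,0,2,0,0,0]]]'
python3 -m creep '[[[0.2,1,0,0.5,0,0,0],[0.2,2,0,1,0,0,0],[0.2,2,0,1,0,0,0]]]'
python3 -m creep '[[[0.2,1,0,0.5,0,0,0],[0.2,2,0,1,0,0,0],[0.2,2,0,1,0,0,0]]]'
```

```text
time: 9.9
position: [0.6997, 0.073, 0.1275]
tool_rot: [1.009, 1.779, -0.692]
ft_force: [0.4, 0.6, -1.6]
grip_width: 0.582
time: 10.2
position: [0.7002, 0.0723, 0.1246]
tool_rot: [1.011, 1.777, -0.69]
ft_force: [-0.3, 0.1, -2.0]
grip_width: 0.58
time: 10.5
position: [0.6998, 0.0721, 0.1213]
tool_rot: [1.01, 1.778, -0.692]
ft_force: [-0.2, -0.6, -1.8]
grip_width: 0.58
time: 10.8
position: [0.6997, 0.0718, 0.1188]
tool_rot: [1.009, 1.778, -0.692]
ft_force: [0.3, -0.0, -2.0]
grip_width: 0.586
```

```bash
for i in 1 2 3; do python3 -m creep '[[[0.2,1,0,0.4,0,0,0],[0.2,1,0,0.4,0,0,0]]]' | egrep 'pos|ft'; done
```

```text
position: [0.6997, 0.0719, 0.1178]
ft_force: [-0.2, -0.1, -1.8]
position: [0.6997, 0.0719, 0.1168]
ft_force: [0.1, -0.7, -1.7]
position: [0.6997, 0.0719, 0.1157]
ft_force: [-0.4, -0.3, -1.0]
```

```bash
for i in 1 2 3; do python3 -m creep '[[[0.2,0.7,0,0.3,0,0,0],[0.2,0.7,0,0.3,0,0,0]]]' | egrep 'pos|ft'; done
```

```text
position: [0.6997, 0.0719, 0.115]
ft_force: [-0.0, 0.3, -2.2]
position: [0.6997, 0.0719, 0.1142]
ft_force: [-0.2, 0.4, -2.3]
position: [0.6998, 0.0717, 0.1139]
ft_force: [0.7, 0.2, -0.5]
```

```bash
for i in 1 2; do python3 -m creep '[[[0.2,0.7,0,0.3,0,0,0],[0.2,0.7,0,0.3,0,0,0]]]' | egrep 'pos|ft'; done
```

```text
position: [0.6999, 0.0714, 0.1137]
ft_force: [-0.6, -0.7, 2.8]
position: [0.7001, 0.0712, 0.1136]
ft_force: [-0.4, -0.1, 5.5]
```

```bash
python3 -m creep '[[[0.57,-1,0,-0.4,0,0,0],[0.6,-1,0,-0.4,0,0,0],[0.65,-1,0,-0.4,0,0,0],[0.75,-1,0,-0.4,0,0,0],[0.8,-1,0,-0.4,0,0,0]]]' 5
python3 -m creep '[[[0.85,0,0,-5,0,0,0],[0.85,0,0,-15,0,0,0],[0.85,0,0,-35,0,0,0],[0.85,0,0,-65,0,0,0],[0.85,0,0,-100,0,0,0]]]'
python3 -m creep '[[[0.85,-40,0,-20,0,0,0],[0.85,-80,0,-20,0,0,0],[0.85,-80,0,-20,0,0,0]]]'
python3 lg.py;python3 - <<'E'
from h import *
a=snap('scene','pics/s7.png')[100:300,260:460];b=snap('top','pics/t7.png')[100:300,200:400]
cv2.imwrite('pics/c7.png',cv2.resize(np.hstack([b,a])[:,:,::-1],None,fx=2,fy=2))
E
```

```text
time: 12.9
position: [0.6997, 0.0725, 0.1126]
tool_rot: [1.009, 1.779, -0.691]
ft_force: [-0.7, 0.8, 0.2]
grip_width: 0.746
time: 13.4
position: [0.6536, 0.1523, 0.1532]
tool_rot: [1.01, 1.778, -0.693]
ft_force: [0.9, -0.6, -0.4]
grip_width: 0.849
time: 13.7
position: [0.6648, 0.1408, 0.241]
tool_rot: [1.016, 1.772, -0.684]
ft_force: [0.5, -0.5, 0.2]
grip_width: 0.852
```

View pics/c7.png

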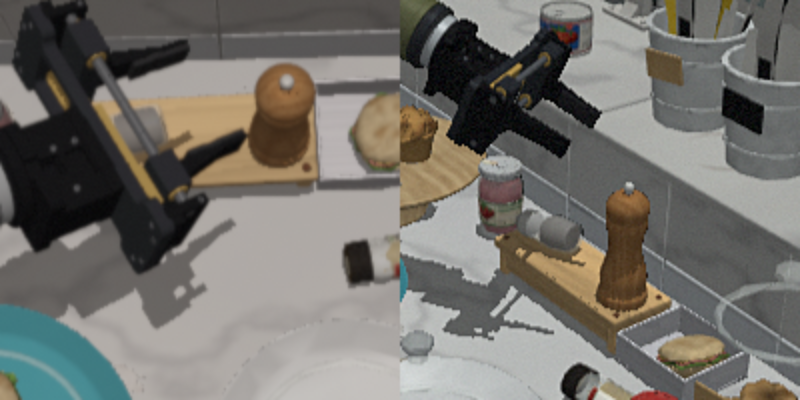

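The mill stands upright on the right end, and the shaker hasn't moved. Next I'll locate the shaker axis and check which grasp and final orientation the arm can reach.

```bash
python3 - <<'E'
from h import *
import kin
f=ray('top',281.5,163.3,.071);h=ray('top',235,173.0,.067);print('foot',f,'head',h,np.linalg.norm(h-f))
c,p,s=kin.fit();print(c,p.round(3));json=kin.json;json.dump([list(p),list(s)],open('kin.json','w'))
q0=np.array(ctrl.get_state()['joint_positions']);print(q0.round(2))
ax=(h-f)/np.linalg.norm(h-f);a=np.radians(30)
g=f+ax*.045;z=-(ax*np.sin(a)+np.array([0,0,1])*np.cos(a))
rng=np.random.default_rng(0)
for sg in(1,-1):
    M=frame(z,[sg,0,0]);
    best=[]
    for k in range(6):
        q,e1,e2=kin.ik(g+.0187*z,M,p,s,q0 if k==0 else q0+rng.normal(0,.7,7))
        if e1<2 and e2<.02: best.append((np.abs(q-q0).max(),q))
    if not best: print('grasp',sg,'none',e1,e2);continue
    qg=min(best,key=lambda b:b[0])[1];print('grasp',sg,qg.round(2))
    for ph in(90,60,30,0,-30,-60,-90):
        S=stand(R.from_matrix(M).as_rotvec(),ax,ph);bb=[]
        for k in range(6):
            q,e1,e2=kin.ik(np.array([.69,.16,.097])+.0187*S[:,2],S,p,s,qg if k==0 else qg+rng.normal(0,.7,7))
            if e1<2 and e2<.02: bb.append((np.abs(q-qg).max(),q))
        if bb: b=min(bb,key=lambda b:b[0]);print('  ',ph,round(b[0],2),b[1].round(2))
E
```

```text
foot [0.69734699 0.1913262  0.071     ] head [0.68219878 0.27778261 0.067     ] 0.08786454960763292
0.018825184249436466 [ 0.264 -0.055  0.034  0.477 -0.002  0.52  -0.016  0.376  1.571]
[-1.09  0.54  0.43  1.65  0.94  1.41 -0.52]
grasp 1 [-0.61  0.73  0.07  1.27  0.46  1.38 -0.67]
   90 1.3 [ 0.42  0.78 -0.27  1.46 -0.85  1.4   0.48]
   60 1.83 [ 0.26  0.52 -0.05  1.9  -1.37  1.04  0.58]
   0 2.33 [-0.53  0.3   0.18  2.26  2.67  0.52  1.66]
   -30 2.87 [-0.55  0.43 -0.07  2.05  1.65  0.9   2.19]
   -60 2.92 [-0.31  0.7  -0.44  1.65  1.38  1.47  2.24]
   -90 2.94 [-0.57  0.94 -0.09  1.13  0.93  1.78  2.27]
grasp -1 [ 0.18  1.14 -1.29  1.31  1.44  1.84  2.16]
   30 2.15 [ 1.39  1.06 -1.38  2.27  2.6   0.15  0.01]
   0 2.68 [ 1.07  0.91 -1.38  2.37  2.55  0.89 -0.52]
   -30 2.79 [ 0.62  1.12 -1.38  2.14  2.27  1.63 -0.63]
   -60 2.96 [ 0.28  1.25 -1.34  1.71  2.08  2.05 -0.8 ]
   -90 3.1 [-0.32  0.99 -0.48  1.14  1.21  1.91 -0.94]
```

```bash
cat > shk.py <<'E'
from h import *
ax=np.array([-.172,.984,-.1]);ax/=np.linalg.norm(ax);a=np.radians(30)
axh=np.array([-.172,.984,0]);axh/=np.linalg.norm(axh)
z=-(axh*np.sin(a)+np.array([0,0,1])*np.cos(a));M=frame(z,[.985,.172,0])
g=np.array([.683,.236,.075])
E
python3 - <<'E'
from shk import *
plan(g+(.0187-.12)*z,M)
E
```

```text
t 13.8 pos [0.6625 0.1417 0.2349] rows needed 4.9
call 1 of 1 [112.  84. -81.] [0.254 0.636 0.251]
```

```bash
python3 -m creep '[[[0.9,22,17,-30,0.05,0.13,0.05],[0.9,45,34,-60,0.1,0.26,0.1],[0.9,70,52,-85,0.15,0.39,0.15],[0.9,95,70,-85,0.2,0.52,0.2],[0.9,112,84,-81,0.254,0.636,0.251]]]'
python3 -m creep '[[[0.9,0,0,0,0,0,0],[0.9,0,0,0,0,0,0]]]';python3 lg.py
python3 - <<'E'
from shk import *
plan(g+(.0187-.04)*z,M)
E
```

```text
time: 14.3
position: [0.673, 0.2907, 0.1584]
tool_rot: [1.738, 2.078, -0.467]
ft_force: [-0.7, -0.7, -0.7]
grip_width: 0.899
time: 14.5
position: [0.674, 0.2842, 0.1596]
tool_rot: [1.736, 2.068, -0.475]
ft_force: [-0.5, 0.8, 0.6]
grip_width: 0.898
t 14.5 pos [0.674  0.2842 0.1596] rows needed 1.5
call 1 of 1 [ 0.  1. 76.] [-0.004  0.005  0.002]
```

```bash
python3 -m creep '[[[0.9,0,1,30,0,0,0],[0.9,0,1,60,0,0,0],[0.9,0,1,76,0,0,0],[0.9,0,1,76,0,0,0]]]'
python3 - <<'E'
from shk import *
plan(g+.0187*z,M)
a=snap('scene','pics/s8.png')[140:260,280:400];b=snap('top','pics/t8.png')[110:230,180:340]
cv2.imwrite('pics/c8.png',cv2.resize(np.hstack([b,a])[:,:,::-1],None,fx=2.8,fy=2.8))
E
```

```text
time: 14.9
position: [0.6795, 0.2468, 0.0928]
tool_rot: [1.734, 2.07, -0.479]
ft_force: [-0.6, -0.5, -0.4]
grip_width: 0.903
t 14.9 pos [0.6795 0.2468 0.0928] rows needed 0.8
call 1 of 1 [-1.  2. 40.] [-0.006  0.006  0.005]
```

View pics/c8.png

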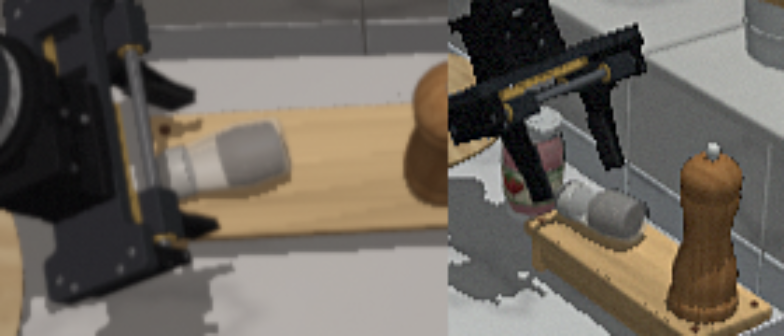

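```bash
python3 -m creep '[[[0.9,0,1,15,0,0,0],[0.9,0,1,28,0,0,0],[0.9,0,1,36,0,0,0],[0.9,0,1,38,0,0,0],[0.9,0,1,38,0,0,0]]]'
python3 -m creep '[[[0.3,0,0,0,0,0,0],[0.3,0,0,0,0,0,0],[0.3,0,0,0,0,0,0],[0.3,0,0,0,0,0,0],[0.3,0,0,0,0,0,0]]]' 18
python3 -m creep '[[[0.3,0,0,0,0,0,0],[0.3,0,0,0,0,0,0],[0.3,0,0,0,0,0,0],[0.3,0,0,0,0,0,0],[0.3,0,0,0,0,0,0]]]' 18
python3 lg.py
```

```text
time: 15.5
position: [0.6861, 0.2285, 0.0622]
tool_rot: [1.737, 2.068, -0.472]
ft_force: [0.3, -0.2, 0.6]
grip_width: 0.903
time: 16.0
position: [0.6866, 0.2293, 0.063]
tool_rot: [1.736, 2.069, -0.469]
ft_force: [1.8, -0.6, 0.1]
grip_width: 0.531
time: 16.5
position: [0.6867, 0.2291, 0.0631]
tool_rot: [1.737, 2.068, -0.469]
ft_force: [1.0, -0.0, 2.1]
grip_width: 0.46
```

```bash
python3 -m creep '[[[0.3,-5,0,-9,0,0,0],[0.3,-15,0,-26,0,0,0],[0.3,-35,0,-60,0,0,0],[0.3,-55,0,-95,0,0,0],[0.3,-75,0,-130,0,0,0]]]'
python3 lg.py;python3 - <<'E'
from shk import *
s=ctrl.get_state();print(s['joint_positions'].round(2),s['grip_width'])
p=np.array([.58,.2,.3]);plan(p,M)
snap('scene','pics/s9.png')
E
```

```text
time: 17.0
position: [0.6861, 0.2296, 0.2158]
tool_rot: [1.738, 2.069, -0.469]
ft_force: [0.1, 0.5, -0.3]
grip_width: 0.461
[-0.79  0.63  0.32  1.16  0.31  1.57 -0.37] 0.46109889642524965
t 17.0 pos [0.6861 0.2296 0.2158] rows needed 2.8
call 1 of 1 [ -52. -110.  -67.] [-0.001  0.002  0.001]
```

```bash
python3 -m creep '[[[0.3,-15,-30,-20,0,0,0],[0.3,-30,-60,-40,0,0,-0.14],[0.3,-45,-90,-60,0,0,-0.28],[0.3,-52,-110,-67,0,0,-0.42],[0.3,-52,-110,-67,0,0,-0.56]]]'
for i in 1 2 3; do python3 -m creep '[[[0.3,0,0,0,0,0,-0.14],[0.3,0,0,0,0,0,-0.28],[0.3,0,0,0,0,0,-0.42],[0.3,0,0,0,0,0,-0.56],[0.3,0,0,0,0,0,-0.68]]]'|egrep 'pos|rot'; python3 lg.py; done
python3 - <<'E'
from shk import *
s=ctrl.get_state();print(s['joint_positions'].round(2),s['grip_width'])
for ph in(-30,-45,-60):
  S=stand([1.737,2.068,-.469],ax,ph);print(ph,S.round(2).tolist());plan(np.array([.690,.160,.25])+.0187*S[:,2],S)
E
```

```text
time: 17.55
position: [0.5787, 0.1997, 0.3015]
tool_rot: [1.125, 2.547, -0.617]
ft_force: [0.7, 0.9, -1.2]
grip_width: 0.462
position: [0.5799, 0.1994, 0.2984]
tool_rot: [0.222, 2.909, -0.761]
position: [0.58, 0.1993, 0.2984]
tool_rot: [0.779, -2.884, 0.8]
position: [0.58, 0.1993, 0.2984]
tool_rot: [1.612, -2.338, 0.694]
[-0.63  0.35 -0.02  1.36  0.47  1.68  2.12] 0.46139919213654185
-30 [[0.36, -0.5, 0.79], [-0.21, -0.87, -0.46], [0.91, 0.0, -0.41]]
t 19.05 pos [0.58   0.1993 0.2984] rows needed 9.6
call 1 of 2 [-16. -57.  41.] [ 0.41   0.199 -0.548]
call 2 of 2 [  1. -40.  61.] [ 0.41   0.199 -0.548]
-45 [[0.29, -0.71, 0.64], [-0.29, -0.71, -0.64], [0.91, 0.0, -0.41]]
t 19.05 pos [0.58   0.1993 0.2984] rows needed 8.2
call 1 of 2 [-14. -57.  42.] [ 0.311  0.235 -0.463]
call 2 of 2 [ -2. -44.  57.] [ 0.311  0.235 -0.463]
-60 [[0.21, -0.87, 0.46], [-0.36, -0.5, -0.79], [0.91, 0.0, -0.41]]
t 19.05 pos [0.58   0.1993 0.2984] rows needed 6.9
call 1 of 2 [-12. -55.  43.] [ 0.213  0.266 -0.377]
call 2 of 2 [ -5. -48.  52.] [ 0.213  0.266 -0.377]
```

```bash
python3 -m creep '[[[0.3,-3,-14,11,0.05,0.07,-0.09],[0.3,-6,-28,22,0.1,0.13,-0.19],[0.3,-9,-42,33,0.16,0.2,-0.28],[0.3,-12,-55,43,0.213,0.266,-0.377],[0.3,-12,-55,43,0.213,0.266,-0.377]]]'
python3 -m creep '[[[0.3,-2,-12,13,0.05,0.07,-0.09],[0.3,-3,-24,26,0.1,0.13,-0.19],[0.3,-4,-36,39,0.16,0.2,-0.28],[0.3,-5,-48,52,0.213,0.266,-0.377],[0.3,-5,-48,52,0.213,0.266,-0.377]]]'
python3 lg.py;python3 - <<'E'
from shk import *
s=ctrl.get_state();print(s['joint_positions'].round(2),s['grip_width'])
S=stand([1.737,2.068,-.469],ax,-60);plan(np.array([.690,.162,.105])+.0187*S[:,2],S)
print((S.T@[0,0,-1]).round(3))
a=snap('scene','pics/s10.png')[100:260,280:440];b=snap('top','pics/t10.png')[80:240,200:360]
cv2.imwrite('pics/c10.png',cv2.resize(np.hstack([b,a])[:,:,::-1],None,fx=2.5,fy=2.5))
E
```

```text
time: 19.55
position: [0.6378, 0.1726, 0.2661]
tool_rot: [1.843, -1.756, 1.017]
ft_force: [-0.6, 0.7, -1.0]
grip_width: 0.458
time: 20.05
position: [0.6966, 0.1429, 0.2388]
tool_rot: [1.955, -1.137, 1.258]
ft_force: [-0.9, -0.2, -1.3]
grip_width: 0.464
[-0.73  0.55  0.    1.55  1.1   1.52  2.58] 0.46383189041631945
t 20.05 pos [0.6966 0.1429 0.2388] rows needed 2.8
call 1 of 1 [-130.   -4.   56.] [ 0.008 -0.    -0.002]
[-0.91  -0.     0.414]
```

View pics/c10.png

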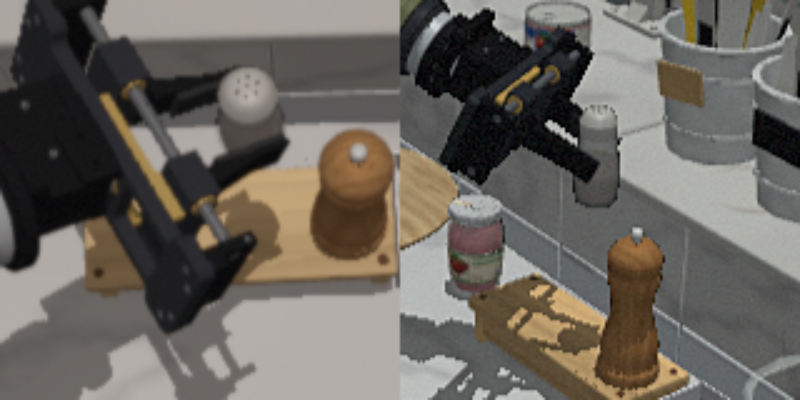

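The shaker is upright and clear of the mill. I'll lower it.

```bash
python3 -m creep '[[[0.3,-45,-1,19,0,0,0],[0.3,-85,-2,37,0,0,0],[0.3,-115,-3,50,0,0,0],[0.3,-130,-4,56,0,0,0],[0.3,-130,-4,56,0,0,0]]]'
for i in 1 2 3; do python3 -m creep '[[[0.3,-1,0,0.4,0,0,0],[0.3,-2,0,0.8,0,0,0]]]' | egrep 'pos|ft'; done; python3 -c "
from bench import ctrl;print(ctrl.get_state()['joint_positions'].round(2))"
```

```text
time: 20.65
position: [0.7001, 0.1492, 0.0984]
tool_rot: [1.956, -1.139, 1.261]
ft_force: [0.6, -0.7, -0.4]
grip_width: 0.461
position: [0.7015, 0.1496, 0.1]
ft_force: [0.1, 0.3, -0.9]
position: [0.7007, 0.1493, 0.0961]
ft_force: [-0.7, 0.4, -1.8]
position: [0.7002, 0.1491, 0.0929]
ft_force: [-0.3, 0.0, -0.9]
[-0.73  0.74  0.01  1.58  1.12  1.42  2.38]
```

```bash
for i in 1 2 3 4; do python3 -m creep '[[[0.3,-0.8,0,0.35,0,0,0],[0.3,-0.8,0,0.35,0,0,0]]]' | egrep 'pos|ft'; done
```

```text
position: [0.7001, 0.1491, 0.0916]
ft_force: [0.6, -0.7, -1.5]
position: [0.7001, 0.1491, 0.0908]
ft_force: [0.4, 0.2, -2.0]
position: [0.7002, 0.1492, 0.0901]
ft_force: [-0.2, -0.6, -1.7]
position: [0.7003, 0.1491, 0.0901]
ft_force: [-0.4, 1.1, 2.8]
```

```bash
python3 -m creep '[[[0.46,0.6,0,-0.3,0,0,0],[0.5,0.6,0,-0.3,0,0,0],[0.54,0.6,0,-0.3,0,0,0],[0.58,0.6,0,-0.3,0,0,0],[0.62,0.6,0,-0.3,0,0,0]]]' 5
python3 -m creep '[[[0.64,0,0,0,0,0,0],[0.64,0,0,-4,0,0,0],[0.64,0,0,-15,0,0,0],[0.64,0,0,-35,0,0,0],[0.64,0,0,-65,0,0,0]]]'
python3 -m creep '[[[0.8,10,0,-40,0,0,0],[0.9,60,0,-40,0,0,0],[1,110,0,-40,0,0,0],[1,150,0,-40,0,0,0]]]'
python3 lg.py; python3 - <<'E'
from h import *
a=snap('scene','pics/s11.png');snap('top','pics/t11.png')
s=ctrl.get_state();print(s['time'],s['position'],s['joint_positions'].round(2))
# jar axis from first top view crop: cap end / foot end centres
c=ray('top',160+509/2.4,85+352/2.4,.0205);f=ray('top',160+646/2.4,85+335/2.4,.0205);print('cap',c,'foot',f,np.linalg.norm(c-f))
# did jar move? compare with first picture
i0=cv2.imread('pics/t1.png')[195:250,365:435].astype(int);i1=cv2.imread('pics/t11.png')[195:250,365:435].astype(int);print('jar diff',np.abs(i0-i1).mean())
# standing shaker: check against riser - dark/grey blob in scene view
print(proj('scene',[.69,.162,.05]),proj('scene',[.69,.162,.14]),proj('top',[.69,.162,.05]),proj('top',[.69,.162,.14]))
E
```

```text
time: 22.55
position: [0.7001, 0.1491, 0.0897]
tool_rot: [1.957, -1.137, 1.262]
ft_force: [0.1, 0.7, 0.8]
grip_width: 0.589
time: 23.05
position: [0.6701, 0.2006, 0.1173]
tool_rot: [1.955, -1.138, 1.261]
ft_force: [0.8, 0.2, 0.8]
grip_width: 0.64
time: 23.45
position: [0.6832, 0.1799, 0.2737]
tool_rot: [1.959, -1.138, 1.265]
ft_force: [-0.1, 0.5, -0.0]
grip_width: 0.914
23.55 [0.68522457 0.17739472 0.27884191] [-0.76  0.53 -0.01  1.49  1.09  1.6   2.61]
cap [0.57482389 0.02469403 0.0205    ] foot [ 0.58593068 -0.08413649  0.0205    ] 0.10939581654031226
jar diff 16.61194805194805
[351.5600907  233.47246245] [353.05000587 200.40063855] [298.0642478  170.33193673] [295.21390548 153.62521238]
```

The shaker is released. Next is the spice jar. I need to know whether it moved and how far the white plate's dome reaches, since the gripper body passes near it.

```bash
python3 - <<'E'
from h import *
def cap(f):
    i=cv2.imread(f)[205:255,362:400];m=(i.max(2)<60);n,l,st,c=cv2.connectedComponentsWithStats(m.astype('uint8'));k=1+np.argmax(st[1:,4]);return c[k]+[362,205],st[k]
print(cap('pics/t1.png'),cap('pics/t11.png'))
# radial brightness profile about dome centre at each height (world circles), top view, +x-facing arcs
g=cv2.cvtColor(cv2.imread('pics/t1.png'),cv2.COLOR_BGR2GRAY).astype(np.float32)
for name,ctr in[('white',(.387,.026)),]:
  for z in(.015,.08):
    v=[]
    for r in np.arange(.05,.17,.004):
        P=[proj('top',[ctr[0]+r*np.cos(t),ctr[1]+r*np.sin(t),z]) for t in np.radians(np.arange(-60,61,6))]
        x=cv2.remap(g,np.float32([p[0] for p in P])[None],np.float32([p[1] for p in P])[None],1);v.append(np.median(x))
    print(z,[(round(r*1000),int(a)) for r,a in zip(np.arange(.05,.17,.004),v)])
a=cv2.imread('pics/t1.png')[250:420,290:470];b=cv2.imread('pics/s1.png')[255:375,195:345]
cl=cv2.createCLAHE(6,(4,4));e=lambda i:cl.apply(cv2.cvtColor(i,cv2.COLOR_BGR2GRAY))
h=[cv2.resize(e(i),None,fx=480/i.shape[0],fy=480/i.shape[0],interpolation=cv2.INTER_CUBIC) for i in(a,b)]
o=np.hstack(h);print(o.shape);cv2.imwrite('pics/dome.png',cv2.resize(o,None,fx=.7,fy=.7))
E
```

```text
(array([379.06302521, 230.89495798]), array([ 10,  16,  15,  21, 238], dtype=int32)) (array([379.13574661, 230.760181  ]), array([ 10,  16,  15,  21, 221], dtype=int32))
0.015 [(50, 174), (54, 174), (58, 174), (62, 175), (66, 175), (70, 175), (74, 175), (78, 175), (82, 174), (86, 174), (90, 172), (94, 171), (98, 168), (102, 168), (106, 164), (110, 157), (114, 151), (118, 150), (122, 150), (126, 149), (130, 148), (134, 149), (138, 152), (142, 151), (146, 147), (150, 146), (154, 149), (158, 149), (162, 148), (166, 149)]
0.08 [(50, 174), (54, 174), (58, 174), (62, 175), (66, 175), (70, 175), (74, 175), (78, 174), (82, 173), (86, 172), (90, 171), (94, 168), (98, 167), (102, 156), (106, 152), (110, 151), (114, 150), (118, 149), (122, 149), (126, 151), (130, 151), (134, 151), (138, 147), (142, 147), (146, 149), (150, 150), (154, 148), (158, 147), (162, 147), (166, 150)]
(480, 1108)
```

```bash
cat > jar.py <<'E'
from h import *
ax=np.array([-.1,.995,0]);ax/=np.linalg.norm(ax);a=np.radians(25)
z=-(ax*np.sin(a)+np.array([0,0,1])*np.cos(a));M=frame(z,[.995,.1,0])
g=np.array([.585,-.030,.0255])
E
python3 - <<'E'
from jar import *
import kin
p,s=kin.json.load(open('kin.json'));p=np.array(p)
q0=np.array(ctrl.get_state()['joint_positions'])
Ms=M@R.from_rotvec([0,0,-2.6]).as_matrix()
qa,e1,e2=kin.ik(np.array([.57,.05,.28]),Ms,p,s,q0);print('spun',e1,e2,qa.round(2))
qb,e1,e2=kin.ik(g+.0187*z,M,p,s,qa-np.array([0,0,0,0,0,0,2.6]));print('grasp',e1,e2,qb.round(2))
for ph in(-20,-30,-45):
    S=stand(R.from_matrix(M).as_rotvec(),ax,ph);q,e1,e2=kin.ik(np.array([.69,.225,.11])+.0187*S[:,2],S,p,s,qa);print(ph,e1,e2,q.round(2))
plan([.57,.05,.28],Ms)
E
```

```text
spun 0.0009715180545572683 1.898097948696906e-05 [-0.49  0.19  0.14  1.59  0.4   1.49  2.29]
grasp 0.0015888958388791694 2.0085622390757613e-05 [-0.39  0.42  0.2   1.86  0.43  0.96 -0.37]
-20 0.003436504060218736 6.937325670859512e-05 [-0.78  0.45  0.08  2.03  1.67  0.89  2.31]
-30 0.002153591478014063 4.6313533338871e-05 [-0.83  0.52  0.09  1.91  1.45  1.02  2.38]
-45 0.0009862404823910576 2.3714718161768647e-05 [-0.86  0.64  0.11  1.69  1.2   1.23  2.45]
t 23.55 pos [0.6852 0.1774 0.2788] rows needed 7.6
call 1 of 2 [13. 82. 24.] [-0.249 -0.301  0.401]
call 2 of 2 [51. 61. 32.] [-0.249 -0.301  0.401]
```

```bash
python3 -m creep '[[[0.75,3,20,6,-0.06,-0.08,0.1],[0.75,6,41,12,-0.12,-0.15,0.2],[0.75,10,62,18,-0.19,-0.23,0.3],[0.75,13,82,24,-0.249,-0.301,0.401],[0.75,13,82,24,-0.249,-0.301,0.401]]]' | egrep pos
python3 -m creep '[[[0.75,13,15,8,-0.06,-0.08,0.1],[0.75,26,30,16,-0.12,-0.15,0.2],[0.75,39,46,24,-0.19,-0.23,0.3],[0.75,51,61,32,-0.249,-0.301,0.401],[0.75,51,61,32,-0.249,-0.301,0.401]]]' | egrep pos; python3 lg.py
for i in 1 2 3 4; do python3 -m creep '[[[0.75,0,0,0,0,0,0.14],[0.75,0,0,0,0,0,0.28],[0.75,0,0,0,0,0,0.42],[0.75,0,0,0,0,0,0.56],[0.75,0,0,0,0,0,0.65]]]'|egrep pos; done
python3 - <<'E'
from jar import *
print(ctrl.get_state()['joint_positions'].round(2))
plan(g+(.0187-.12)*z,M)
E
```

```text
position: [0.6259, 0.1113, 0.2755]
position: [0.5681, 0.0461, 0.2762]
position: [0.5679, 0.0532, 0.2728]
position: [0.5679, 0.0532, 0.2728]
position: [0.5679, 0.0532, 0.2728]
position: [0.5679, 0.0532, 0.2728]
[-0.63  0.19  0.26  1.59  0.37  1.51 -0.32]
t 26.55 pos [0.5679 0.0532 0.2728] rows needed 3.2
call 1 of 1 [ 29.  10. 158.] [-0.009  0.006  0.01 ]
```

```bash
python3 -m creep '[[[0.75,10,3,50,0,0,0],[0.75,20,6,100,-0.009,0.006,0.01],[0.75,29,10,140,-0.009,0.006,0.01],[0.75,29,10,158,-0.009,0.006,0.01],[0.75,29,10,158,-0.009,0.006,0.01]]]'
python3 - <<'E'
from jar import *
plan(g+.0187*z,M)
snap('scene','pics/s12.png');im=snap('top','pics/t12.png')
i=cv2.imread('pics/t12.png')[190:260,360:445];print('jar visible dark cap px',(i.max(2)<60).sum())
E
```

```text
time: 27.05
position: [0.578, 0.0106, 0.1146]
tool_rot: [1.868, 2.073, -0.425]
ft_force: [-0.5, -0.9, -0.1]
grip_width: 0.746
t 27.05 pos [0.578  0.0106 0.1146] rows needed 2.3
call 1 of 1 [  1.   4. 117.] [-0.007  0.002  0.005]
jar visible dark cap px 1923
```

```bash
python3 -m creep '[[[0.75,1,4,30,0,0,0],[0.75,1,4,60,0,0,0],[0.75,1,4,80,0,0,0],[0.75,1,4,80,0,0,0]]]'|egrep 'pos|ft'
python3 -m creep '[[[0.75,0,0,10,0,0,0],[0.75,0,0,20,0,0,0],[0.75,0,0,28,0,0,0],[0.75,0,0,28,0,0,0]]]'|egrep 'pos|ft'
python3 - <<'E'
from jar import *
plan(g+.0187*z,M)
E
```

```text
position: [0.5872, -0.0222, 0.0447]
ft_force: [-0.5, -0.2, -1.6]
position: [0.5885, -0.0345, 0.0193]
ft_force: [-0.7, -0.4, 0.2]
t 27.95 pos [ 0.5885 -0.0345  0.0193] rows needed 0.2
call 1 of 1 [ 2. -3. 11.] [-0.002 -0.    -0.001]
```

```bash
python3 -m creep '[[[0.75,1,-2,5,0,0,0],[0.75,1,-2,9,0,0,0],[0.75,1,-2,9,0,0,0]]]'|egrep 'pos|ft'
for i in 1 2; do python3 -m creep '[[[0.3,0,0,0,0,0,0],[0.3,0,0,0,0,0,0],[0.3,0,0,0,0,0,0],[0.3,0,0,0,0,0,0],[0.3,0,0,0,0,0,0]]]' 18|egrep 'pos|ft|rot|grip'; done
```

```text
position: [0.5871, -0.0372, 0.011]
ft_force: [-0.1, 0.5, 0.2]
position: [0.5875, -0.0369, 0.0115]
tool_rot: [1.873, 2.067, -0.414]
ft_force: [1.0, -0.3, 0.1]
grip_width: 0.468
position: [0.5875, -0.0369, 0.0115]
tool_rot: [1.873, 2.067, -0.414]
ft_force: [0.0, 0.5, 0.9]
grip_width: 0.468
```

```bash
python3 -m creep '[[[0.3,-5,0,-10,0,0,0],[0.3,-20,0,-43,0,0,0],[0.3,-40,0,-86,0,0,0],[0.3,-60,0,-130,0,0,0],[0.3,-84,0,-181,0,0,0]]]'|egrep 'pos|grip'
python3 -m creep '[[[0.3,15,-1,-30,0,0,0],[0.3,31,-3,-60,0,0,-0.14],[0.3,47,-5,-90,0,0,-0.28],[0.3,63,-6,-120,0,0,-0.42],[0.3,77,-7,-146,0,0,-0.56]]]'|egrep 'pos|grip'
for i in 1 2 3; do python3 -m creep '[[[0.3,0,0,0,0,0,-0.14],[0.3,0,0,0,0,0,-0.28],[0.3,0,0,0,0,0,-0.42],[0.3,0,0,0,0,0,-0.56],[0.3,0,0,0,0,0,-0.68]]]'|egrep 'pos'; done
python3 - <<'E'
from jar import *
print(ctrl.get_state()['joint_positions'].round(2))
for ph in(-30,-45,-60):
  S=stand([1.873,2.067,-.414],ax,ph);print(ph,(S.T@[0,0,-1]).round(3));plan(np.array([.690,.225,.27])+.0187*S[:,2],S)
E
```

```text
position: [0.5864, -0.0371, 0.2067]
grip_width: 0.469
position: [0.5667, 0.0945, 0.3062]
grip_width: 0.464
position: [0.5669, 0.0928, 0.3049]
position: [0.5669, 0.0928, 0.3049]
position: [0.5668, 0.0928, 0.3049]
[-0.48  0.21  0.02  1.5   0.4   1.6   2.22]
-30 [-0.907  0.002  0.422]
t 31.75 pos [0.5668 0.0928 0.3049] rows needed 10.4
call 1 of 3 [-59. -23.  -3.] [ 0.289  0.153 -0.392]
call 2 of 3 [-45. -44.  -1.] [ 0.289  0.153 -0.392]
call 3 of 3 [-26. -57.   9.] [ 0.289  0.153 -0.392]
-45 [-0.907  0.002  0.422]
t 31.75 pos [0.5668 0.0928 0.3049] rows needed 8.9
call 1 of 2 [-87. -34.  -3.] [ 0.34   0.267 -0.499]
call 2 of 2 [-58. -72.  -4.] [ 0.34   0.267 -0.499]
-60 [-0.907  0.002  0.422]
t 31.75 pos [0.5668 0.0928 0.3049] rows needed 7.6
call 1 of 2 [-85. -33.  -3.] [ 0.246  0.299 -0.408]
call 2 of 2 [-62. -65. -13.] [ 0.246  0.299 -0.408]
```

```bash
python3 -m creep '[[[0.3,-21,-8,-1,0.06,0.07,-0.1],[0.3,-42,-16,-2,0.12,0.15,-0.2],[0.3,-64,-25,-3,0.18,0.22,-0.3],[0.3,-85,-33,-3,0.246,0.299,-0.408],[0.3,-85,-33,-3,0.246,0.299,-0.408]]]'|egrep 'pos|grip'
python3 -m creep '[[[0.3,-15,-16,-3,0.06,0.07,-0.1],[0.3,-30,-32,-6,0.12,0.15,-0.2],[0.3,-46,-48,-9,0.18,0.22,-0.3],[0.3,-62,-65,-13,0.246,0.299,-0.408],[0.3,-62,-65,-13,0.246,0.299,-0.408]]]'|egrep 'pos|grip'
python3 -m creep '[[[0.3,0,0,0,0,0,0]]]'|egrep 'pos|ft'
python3 - <<'E'
from jar import *
print(ctrl.get_state()['joint_positions'].round(2))
S=stand([1.873,2.067,-.414],ax,-60);plan(np.array([.686,.222,.118])+.0187*S[:,2],S)
snap('scene','pics/s13.png');snap('top','pics/t13.png')
a=cv2.imread('pics/s13.png')[130:290,260:460];b=cv2.imread('pics/t13.png')[90:250,160:360]
cv2.imwrite('pics/c13.png',cv2.resize(np.hstack([b,a]),None,fx=2,fy=2))
E
```

```text
position: [0.6323, 0.1573, 0.2785]
grip_width: 0.464
position: [0.6982, 0.213, 0.2582]
grip_width: 0.466
position: [0.6993, 0.2098, 0.2629]
ft_force: [-0.6, 0.4, -0.3]
[-0.76  0.61 -0.04  1.4   1.08  1.63  2.62]
t 32.85 pos [0.6993 0.2098 0.2629] rows needed 3.1
call 1 of 1 [-139.    6.   64.] [ 0.006 -0.001 -0.006]
```

```bash
python3 -m creep '[[[0.3,-45,2,21,0,0,0],[0.3,-85,4,40,0,0,0],[0.3,-115,6,53,0,0,0],[0.3,-135,6,62,0,0,0],[0.3,-139,6,64,0,0,0]]]'
for i in 1 2 3 4; do python3 -m creep '[[[0.3,-1,0,0.4,0,0,0],[0.3,-2,0,0.9,0,0,0]]]' | egrep 'pos|ft'; done
```

```text
time: 33.45
position: [0.6947, 0.207, 0.108]
tool_rot: [1.963, -1.143, 1.255]
ft_force: [-1.2, -0.3, -1.4]
grip_width: 0.464
position: [0.6962, 0.2087, 0.1101]
ft_force: [0.3, -0.6, -1.4]
position: [0.6955, 0.2089, 0.1067]
ft_force: [-1.0, -0.4, -1.2]
position: [0.695, 0.2086, 0.1033]
ft_force: [0.4, 0.3, -2.1]
position: [0.6949, 0.2085, 0.1007]
ft_force: [-1.0, 0.0, -0.6]
```

```bash
for i in 1 2 3 4; do python3 -m creep '[[[0.3,-0.8,0,0.35,0,0,0],[0.3,-0.8,0,0.35,0,0,0]]]' | egrep 'pos|ft'; done
```

```text
position: [0.6949, 0.2085, 0.0996]
ft_force: [-0.2, -0.3, -0.3]
position: [0.6949, 0.2085, 0.0989]
ft_force: [-0.3, -1.0, -1.2]
position: [0.6949, 0.2085, 0.098]
ft_force: [0.2, 0.8, -1.7]
position: [0.6949, 0.2085, 0.0972]
ft_force: [1.3, -0.1, -1.2]
```

```bash
for i in 1 2 ; do python3 -m creep '[[[0.3,-0.8,0,0.35,0,0,0],[0.3,-0.8,0,0.35,0,0,0]]]' | egrep 'pos|ft'; done
```

```text
position: [0.6949, 0.2085, 0.0962]
ft_force: [-0.1, 0.0, -1.7]
position: [0.6949, 0.2086, 0.0954]
ft_force: [-0.1, -0.7, -0.9]
```

```bash
for i in 1 2 ; do python3 -m creep '[[[0.3,-0.8,0,0.35,0,0,0],[0.3,-0.8,0,0.35,0,0,0]]]' | egrep 'pos|ft'; done
```

```text
position: [0.695, 0.2086, 0.0948]
ft_force: [0.4, 0.4, -0.4]
position: [0.6951, 0.2084, 0.0947]
ft_force: [-1.6, -1.0, 2.6]
```

Contact. I'll release, back off upward, and go clear of everything.

```bash
python3 -m creep '[[[0.47,0.6,0,-0.3,0,0,0],[0.5,0.6,0,-0.3,0,0,0],[0.53,0.6,0,-0.3,0,0,0],[0.56,0.6,0,-0.3,0,0,0],[0.59,0.6,0,-0.3,0,0,0]]]' 5|egrep 'pos|ft|grip'
python3 -m creep '[[[0.6,0,0,0,0,0,0],[0.6,2,0,-4,0,0,0],[0.6,8,0,-15,0,0,0],[0.6,18,0,-35,0,0,0],[0.6,30,0,-65,0,0,0]]]'|egrep 'pos|ft|grip'
python3 -m creep '[[[0.6,30,0,-35,0,0,0],[0.6,70,0,-60,0,0,0],[0.6,110,0,-80,0,0,0],[0.6,110,0,-120,0,0,0],[0.6,110,0,-170,0,0,0]]]'|egrep 'pos|ft'
python3 -m creep '[[[0.6,0,0,-45,0,0,0],[0.6,0,0,-90,0,0,0],[0.6,0,0,-130,0,0,0],[0.6,0,0,-130,0,0,0]]]'|egrep 'pos|ft|time'
python3 - <<'E'
from h import *
snap('scene','pics/s14.png');snap('top','pics/t14.png')
a=cv2.imread('pics/s14.png')[130:330,280:480];b=cv2.imread('pics/t14.png')[90:290,160:490]
cv2.imwrite('pics/c14.png',cv2.resize(np.hstack([b,a]),None,fx=1.5,fy=1.5))
E
```

```text
position: [0.6949, 0.2087, 0.0943]
ft_force: [0.1, 0.7, 0.4]
grip_width: 0.575
position: [0.6713, 0.2485, 0.1504]
ft_force: [0.6, -0.0, 0.6]
grip_width: 0.601
position: [0.6173, 0.3412, 0.325]
ft_force: [-0.2, 0.3, -0.7]
time: 37.75
position: [0.5493, 0.4457, 0.368]
ft_force: [0.7, 0.4, 0.1]
```

View pics/c14.png

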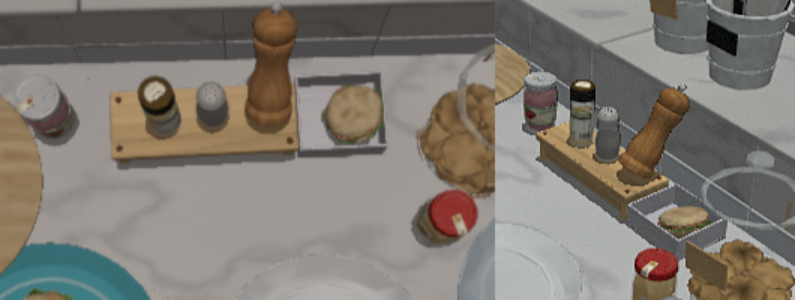

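The jar and shaker stand, but the mill is leaning back against the ledge, so something nudged it after it was placed. I have no views left, so I'll measure numerically: when it happened, whether it is at rest, and its axis from two views.

```bash
cat >> h.py <<'E'
def mask_mill(n,f,box):
    im=cv2.imread(f);h=cv2.cvtColor(im,cv2.COLOR_BGR2HSV);m=((h[...,0]>5)&(h[...,0]<16)&(h[...,1]>115)).astype('uint8')
    k=np.zeros_like(m);u0,v0,u1,v1=box;k[v0:v1,u0:u1]=m[v0:v1,u0:u1]
    nn,l,st,c=cv2.connectedComponentsWithStats(cv2.morphologyEx(k,cv2.MORPH_OPEN,np.ones((2,2),np.uint8)))
    i=1+np.argmax(st[1:,4]);ys,xs=np.where(l==i);return xs,ys
def tri(ut,us):
    A=[];B=[]
    for n,q in(('top',ut),('scene',us)):
        p=ctrl.camera_params(n);T=np.array(p['pose']);d=T[:3,:3]@np.linalg.inv(np.array(p['K']))@[q[0],q[1],1.];d/=np.linalg.norm(d)
        P=np.eye(3)-np.outer(d,d);A.append(P);B.append(P@T[:3,3])
    x=np.linalg.solve(sum(A),sum(B));return x,np.linalg.norm(A[0]@x-B[0])
E
python3 - <<'E'
from h import *
snap('scene','pics/s15.png');snap('top','pics/t15.png');print(ctrl.get_state()['time'])
for k in('7','11','12','13','14','15'):
    r=[k]
    for n,f,box in(('top',f'pics/t{k}.png',(300,85,358,185)),('scene',f'pics/s{k}.png',(350,180,420,255))):
        try:
            xs,ys=mask_mill(n,f,box);r+= [n,len(xs),xs.min(),xs.max(),ys.min(),ys.max(),(xs.mean().round(1),ys.mean().round(1))]
        except Exception as e:r+=[n,'?']
    print(*r)
for a,b in(((344,94.7),(406.7,188)),):print('knob',tri(a,b))
print(proj('top',[.69,.087,.05]),proj('top',[.69,.087,.2]),proj('scene',[.69,.087,.05]),proj('scene',[.69,.087,.2]))
E
```

```text
37.95
7 top 1241 325 357 134 183 (np.float64(341.4), np.float64(159.6)) scene 49 366 376 214 224 (np.float64(371.4), np.float64(219.0))
11 top 1244 326 357 134 184 (np.float64(341.4), np.float64(159.7)) scene 118 369 385 196 210 (np.float64(377.1), np.float64(202.2))
12 top 383 329 357 134 157 (np.float64(341.3), np.float64(144.3)) scene 90 371 383 228 244 (np.float64(377.4), np.float64(236.6))
13 top 1940 325 358 97 174 (np.float64(341.6), np.float64(136.7)) scene 156 376 392 216 242 (np.float64(383.9), np.float64(228.9))
14 top 1966 324 358 97 175 (np.float64(341.6), np.float64(136.8)) scene 188 385 408 190 213 (np.float64(395.9), np.float64(200.7))
15 top 1961 325 358 97 174 (np.float64(341.6), np.float64(136.7)) scene 172 385 404 190 209 (np.float64(396.0), np.float64(199.7))
knob (array([0.77409074, 0.07762861, 0.18421514]), np.float64(0.0006856210573864167))
[337.90376459 169.35737972] [340.27738225 139.21789427] [371.12645954 247.6541424 ] [375.00839812 189.85217894]
```

The mill is at rest, leaning about 40° back with its knob at (0.774, 0.078, 0.184). It moved between the jar's grasp and its carry, so I bumped it while spinning the jar. I'll mend it by taking the head from above with the jaws along y, drawing it upright along an arc, then re-seating it.

```bash
python3 - <<'E'
from h import *
print('foot ray',ray('top',340,168,.068).round(3),'head',ray('top',342.5,111,.164).round(3),ray('top',342.5,111,.18).round(3))
xs,ys=mask_mill('top','pics/t15.png',(300,85,358,185))
for v in range(98,176,6):
    q=xs[ys==v];print(v,q.min(),q.max(),end=' | ')
xs,ys=mask_mill('scene','pics/s15.png',(340,170,430,275));print(xs.min(),xs.max(),ys.min(),ys.max())
K=np.array([.774,.078,.184])
for d in([.636,-.02,.772],[.6,0,.8]):
    for t in(.15,.124,.026,0):print(t,proj('top',K-(0.15-t)*np.array(d)).round(1),end=' ')
print()
M0=frame([0,0,-1],[-.94,-.34,0]);plan([.62,.25,.34],M0)
E
```

```text
foot ray [0.687 0.084 0.068] head [0.754 0.08  0.164] [0.747 0.081 0.18 ]
98 336 351 | 104 330 357 | 110 330 358 | 116 330 356 | 122 331 355 | 128 332 353 | 134 332 351 | 140 330 352 | 146 328 354 | 152 326 354 | 158 325 354 | 164 325 355 | 170 327 352 | 385 404 190 209
0.15 [344.   94.4] 0.124 [343.5 109.2] 0.026 [342.  159.8] 0 [341.6 172.1] 0.15 [344.   94.4] 0.124 [343.8 108.8] 0.026 [343.2 158.1] 0 [343.  169.9] 
t 37.95 pos [0.5547 0.4376 0.3677] rows needed 7.7
call 1 of 2 [29. 19. 94.] [-0.058 -0.565  0.073]
call 2 of 2 [76. 10. 65.] [-0.058 -0.565  0.073]
```

```bash
python3 -m creep '[[[0.85,7,5,24,-0.01,-0.14,0.02],[0.85,14,10,48,-0.03,-0.28,0.03],[0.85,21,15,72,-0.04,-0.42,0.05],[0.85,29,19,94,-0.058,-0.565,0.073],[0.85,29,19,94,-0.058,-0.565,0.073]]]'|egrep pos
python3 -m creep '[[[0.85,19,3,16,-0.01,-0.14,0.02],[0.85,38,5,32,-0.03,-0.28,0.03],[0.85,57,8,49,-0.04,-0.42,0.05],[0.85,76,10,65,-0.058,-0.565,0.073],[0.85,76,10,65,-0.058,-0.565,0.073]]]'|egrep pos
for i in 1 2 3; do python3 -m creep '[[[0.85,0,0,0,0,0,0.14],[0.85,0,0,0,0,0,0.28],[0.85,0,0,0,0,0,0.42],[0.85,0,0,0,0,0,0.56],[0.85,0,0,0,0,0,0.65]]]'|egrep 'pos|rot'; done
python3 - <<'E'
from h import *
print(ctrl.get_state()['joint_positions'].round(2))
plan([.757,.079,.30],frame([0,0,-1],[0,1,0]))
E
```

```text
position: [0.5963, 0.3286, 0.36]
position: [0.6193, 0.2496, 0.3379]
position: [0.6205, 0.2485, 0.3381]
tool_rot: [1.853, -2.512, 0.093]
position: [0.6203, 0.2487, 0.3382]
tool_rot: [-0.96, 2.988, -0.099]
position: [0.6203, 0.2487, 0.3383]
tool_rot: [0.044, 3.119, -0.092]
[ 0.15  0.48 -0.94  1.17  0.44  1.68  0.86]
t 40.45 pos [0.6203 0.2487 0.3383] rows needed 4.4
call 1 of 1 [-140. -163.   51.] [-0.059  0.021 -0.028]
```

```bash
python3 -m creep '[[[0.85,-30,-35,5,-0.02,0,0],[0.85,-60,-70,15,-0.04,0.01,-0.01],[0.85,-90,-105,30,-0.059,0.021,-0.028],[0.85,-120,-140,45,-0.059,0.021,-0.028],[0.85,-140,-163,51,-0.059,0.021,-0.028]]]'|egrep 'pos|rot'
python3 -m creep '[[[0.85,0,0,0,0,0,0]]]'|egrep 'pos|rot|ft'
python3 - <<'E'
from h import *
print(ctrl.get_state()['joint_positions'].round(2))
plan([.757,.079,.147],frame([0,0,-1],[0,1,0]))
E
```

```text
position: [0.7589, 0.0748, 0.2967]
tool_rot: [-0.0, -3.139, 0.004]
position: [0.7598, 0.0729, 0.2961]
tool_rot: [-0.007, -3.138, 0.004]
ft_force: [1.1, -1.2, -0.2]
[ 0.29  0.69 -0.86  0.94  0.51  1.69  1.2 ]
t 41.05 pos [0.7598 0.0729 0.2961] rows needed 3.0
call 1 of 1 [  2.   6. 149.] [-0.003 -0.003 -0.005]
```

```bash
python3 -m creep '[[[0.85,2,6,40,0,0,0],[0.85,2,6,80,0,0,0],[0.85,2,6,115,0,0,0],[0.85,2,6,138,0,0,0],[0.85,2,6,148,0,0,0]]]'|egrep 'pos|rot|ft'
python3 -m creep '[[[0.85,0,0,0,0,0,0]]]'|egrep 'pos|rot|ft'
for i in 1 2; do python3 -m creep '[[[0.7,0,0,0,0,0,0],[0.65,0,0,0,0,0,0],[0.4,0,0,0,0,0,0],[0.4,0,0,0,0,0,0],[0.4,0,0,0,0,0,0]]]' 8|egrep 'pos|rot|ft|grip'; done
```

```text
position: [0.7534, 0.0876, 0.1484]
tool_rot: [0.011, -3.137, -0.001]
ft_force: [-0.4, -1.0, -1.0]
position: [0.7544, 0.0881, 0.1503]
tool_rot: [0.011, -3.139, -0.003]
ft_force: [0.0, 0.7, -0.3]
position: [0.7559, 0.0888, 0.1528]
tool_rot: [-0.01, 3.14, 0.006]
ft_force: [0.4, 0.0, 2.7]
grip_width: 0.553
position: [0.7554, 0.0884, 0.1516]
tool_rot: [0.01, -3.141, -0.005]
ft_force: [0.2, -0.7, -0.5]
grip_width: 0.548
```

The head is held lightly, 48 mm wide. I'll draw it upright slowly along an arc about the foot's rear edge.

```bash
python3 -m creep '[[[0.4,5,0,-2,0,0,0],[0.4,10,-1,-4,0,0,0],[0.4,16,-1,-6,0,0,0],[0.4,22,-1,-7.5,0,0,0],[0.4,28,-2,-9,0,0,0]]]' 8|egrep 'pos|ft|grip'
python3 -m creep '[[[0.4,5,0,-1,0,0,0],[0.4,10,0,-2,0,0,0],[0.4,15,0,-2.3,0,0,0],[0.4,20,0,-2.6,0,0,0],[0.4,26,0,-3,0,0,0]]]'|egrep 'pos|ft|grip'
python3 -m creep '[[[0.4,5,0,0,0,0,0],[0.4,10,0,0.5,0,0,0],[0.4,15,0,1,0,0,0],[0.4,20,0,1.8,0,0,0],[0.4,25,0,2.5,0,0,0]]]'|egrep 'pos|ft|grip'
python3 - <<'E'
from h import *
snap('scene','pics/s16.png');snap('top','pics/t16.png')
for n,f,box in(('scene','pics/s16.png',(340,170,430,275)),('top','pics/t16.png',(300,85,358,190))):
    xs,ys=mask_mill(n,f,box);print(n,len(xs),xs.min(),xs.max(),ys.min(),ys.max())
    if n=='scene':
        for v in range(ys.min(),ys.max()+1,5):
            q=xs[ys==v]; print(v,q.min(),q.max(),end=' | ') if len(q) else 0
E
```

```text
position: [0.7267, 0.0867, 0.161]
ft_force: [-0.7, 0.5, -1.5]
grip_width: 0.546
position: [0.7011, 0.0863, 0.1638]
ft_force: [-0.2, -0.4, -1.4]
grip_width: 0.546
position: [0.6761, 0.0862, 0.1612]
ft_force: [-0.4, -0.5, -1.0]
grip_width: 0.545
scene 86 360 373 202 214
202 363 364 | 207 362 371 | 212 366 369 | top 883 325 355 159 190
```

```bash
python3 - <<'E'
from h import *
im=cv2.imread('pics/s16.png');h=cv2.cvtColor(im,cv2.COLOR_BGR2HSV)
p=proj('scene',[.676,.086,.09]).round().astype(int);print(p,h[p[1]-6:p[1]+7:6,p[0]-6:p[0]+7:6].reshape(-1,3).tolist())
q=proj('scene',[.6,.12,.05]);
m=((h[...,0]>4)&(h[...,0]<17)&(h[...,1]>100)&(h[...,2]<235)).astype('uint8')
for v in range(p[1]-50,p[1]+30,4):
    x=np.where(m[v,p[0]-35:p[0]+36])[0]+p[0]-35
    print(v,(x.min(),x.max(),len(x)) if len(x) else '-')
for zz in(.05,.08,.11,.14,.17,.2):print(zz,proj('scene',[.676,.086,zz]).round(1),proj('top',[.676,.086,zz]).round(1))
t=cv2.imread('pics/t16.png');xs,ys=mask_mill('top','pics/t16.png',(300,85,370,200))
for v in range(ys.min(),ys.max()+1,4):
    r=xs[ys==v];print('top',v,r.min(),r.max(),end=' |') if len(r) else 0
E
```

```text
[368 235] [[14, 143, 80], [15, 133, 86], [13, 158, 76], [15, 141, 85], [15, 157, 83], [15, 159, 77], [16, 132, 91], [13, 149, 84], [13, 148, 69]]
185 (np.int64(356), np.int64(358), 2)
189 (np.int64(334), np.int64(339), 2)
193 (np.int64(336), np.int64(376), 3)
197 (np.int64(356), np.int64(372), 12)
201 (np.int64(359), np.int64(377), 14)
205 (np.int64(360), np.int64(372), 11)
209 (np.int64(359), np.int64(372), 13)
213 (np.int64(359), np.int64(371), 12)
217 (np.int64(359), np.int64(375), 15)
221 (np.int64(359), np.int64(375), 14)
225 (np.int64(358), np.int64(374), 17)
229 (np.int64(338), np.int64(374), 18)
233 (np.int64(336), np.int64(375), 25)
237 (np.int64(333), np.int64(376), 26)
241 (np.int64(351), np.int64(375), 23)
245 (np.int64(335), np.int64(375), 22)
249 (np.int64(351), np.int64(389), 24)
253 (np.int64(345), np.int64(381), 21)
257 (np.int64(350), np.int64(373), 7)
261 (np.int64(375), np.int64(375), 1)
0.05 [366.6 249.7] [338.6 176.5]
0.08 [367.3 238.7] [339.1 171.5]
0.11 [368.  227.3] [339.6 166.1]
0.14 [368.8 215.8] [340.1 160.4]
0.17 [369.5 203.9] [340.6 154.2]
0.2 [370.3 191.7] [341.2 147.6]
top 159 348 350 |top 163 329 354 |top 167 329 352 |top 171 327 354 |top 175 326 355 |top 179 325 355 |top 183 325 355 |top 187 326 354 |top 191 329 352 |top 195 335 345 |
```

The mill is nearly upright again (foot at x≈0.671, head at x≈0.676), but its front edge is at the riser's rim. I'll grip more firmly, lift a little, move it back 17 mm and set it down.

```bash
python3 -m creep '[[[0.4,0,0,0,0,0,0],[0.4,0,0,-1,0,0,0],[0.4,0,0,-4,0,0,0],[0.4,0,0,-7,0,0,0],[0.4,0,0,-7,0,0,0]]]' 25|egrep 'pos|ft|grip'
python3 -m creep '[[[0.4,-4,0,0,0,0,0],[0.4,-9,0,0,0,0,0],[0.4,-14,0,0,0,0,0],[0.4,-17,0,0,0,0,0],[0.4,-17,0,0,0,0,0]]]'|egrep 'pos|ft|grip'
for i in 1 2 3; do python3 -m creep '[[[0.4,0,0,1,0,0,0],[0.4,0,0,1.5,0,0,0]]]'|egrep 'pos|ft'; done
python3 - <<'E'
from h import *
snap('scene','pics/s17.png');snap('top','pics/t17.png')
xs,ys=mask_mill('top','pics/t17.png',(300,85,370,200))
for v in range(ys.min(),ys.max()+1,4):
    r=xs[ys==v];print('top',v,r.min(),r.max(),end=' |') if len(r) else 0
print(proj('top',[.69,.086,.05]))
E
```

```text
position: [0.677, 0.0863, 0.1691]
ft_force: [0.5, 0.2, -2.2]
grip_width: 0.536
position: [0.6939, 0.0862, 0.168]
ft_force: [0.4, -0.3, -1.6]
grip_width: 0.535
position: [0.6933, 0.0863, 0.1667]
ft_force: [-0.3, 0.1, -2.3]
position: [0.6933, 0.0862, 0.1653]
ft_force: [0.4, -0.4, -1.4]
position: [0.6934, 0.0862, 0.1637]
ft_force: [-0.6, 0.0, -2.0]
top 147 338 355 |top 151 328 354 |top 155 330 352 |top 159 328 353 |top 163 326 354 |top 167 325 355 |top 171 325 355 |top 175 325 355 |top 179 326 354 |top 183 329 355 |top 187 336 343 |[338.43527453 169.34437789]
```

```bash
for i in 1 2 3 4 5; do python3 -m creep '[[[0.4,0,0,0.8,0,0,0],[0.4,0,0,0.8,0,0,0]]]'|egrep 'pos|ft'; done
```

```text
position: [0.6934, 0.0862, 0.1629]
ft_force: [-0.1, 0.2, -1.6]
position: [0.6934, 0.0862, 0.1621]
ft_force: [-0.5, -0.0, -2.2]
position: [0.6935, 0.0862, 0.1613]
ft_force: [-0.2, -0.2, -1.9]
position: [0.6934, 0.0862, 0.1605]
ft_force: [-0.5, -0.2, -2.0]
position: [0.6934, 0.0862, 0.1597]
ft_force: [-0.5, 0.5, -1.7]
```

```bash
for i in 1 2 3 4; do python3 -m creep '[[[0.4,0,0,0.8,0,0,0],[0.4,0,0,0.8,0,0,0]]]'|egrep 'pos|ft'; done
```

```text
position: [0.6935, 0.0863, 0.159]
ft_force: [-0.3, -0.2, -1.6]
position: [0.6938, 0.0863, 0.1589]
ft_force: [-1.2, 0.1, 0.6]
position: [0.6942, 0.0864, 0.1587]
ft_force: [-0.5, -0.2, 4.6]
position: [0.6945, 0.0864, 0.1587]
ft_force: [-0.7, -0.3, 7.8]
```

```bash
python3 -m creep '[[[0.5,1,0,-1.5,0,0,0],[0.5,3,0,-1.7,0,0,0],[0.5,4,0,-1.7,0,0,0]]]' 5|egrep 'pos|ft|grip'
python3 -m creep '[[[0.54,0,0,0,0,0,0],[0.56,0,0,0,0,0,0],[0.6,0,0,0,0,0,0],[0.66,0,0,0,0,0,0],[0.72,0,0,0,0,0,0]]]' 3|egrep 'pos|ft|grip'
python3 -m creep '[[[0.74,0,0,0,0,0,0],[0.74,0,0,-5,0,0,0],[0.74,0,0,-25,0,0,0],[0.74,0,0,-60,0,0,0],[0.74,0,0,-110,0,0,0]]]'|egrep 'pos|ft|grip'
python3 -m creep '[[[0.74,40,0,-40,0,0,0],[0.74,90,0,-40,0,0,0],[0.74,140,0,-40,0,0,0],[0.74,190,0,-40,0,0,0],[0.74,190,0,-40,0,0,0]]]'|egrep 'pos|ft|time'
cat > chk.py <<'E'
from h import *
import sys
k=sys.argv[1];snap('scene',f'pics/s{k}.png');snap('top',f'pics/t{k}.png');print(ctrl.get_state()['time'])
xs,ys=mask_mill('top',f'pics/t{k}.png',(300,85,370,200))
print('mill top',len(xs),xs.min(),xs.max(),ys.min(),ys.max(),xs.mean(),ys.mean())
a=cv2.imread(f'pics/t{k}.png').astype(int)
for nm,r,(u0,v0,u1,v1) in(('jar+shaker','14',(235,130,318,190)),('mill vs first placing','7',(324,130,360,186)),('jam','1',(165,135,212,190)),('honey','1',(436,212,482,258)),('roll/tray','11',(358,135,418,192)),('price','1',(278,300,300,345))):
    b=cv2.imread(f'pics/t{r}.png').astype(int);d=np.abs(a-b).max(2)[v0:v1,u0:u1];print(nm,'mean',d.mean().round(1),'frac>40',(d>40).mean().round(3))
E
python3 chk.py 18
```

```text
position: [0.6893, 0.0862, 0.1583]
ft_force: [0.0, -1.0, 3.8]
grip_width: 0.546
position: [0.6894, 0.0863, 0.1579]
ft_force: [0.2, -0.0, 0.8]
grip_width: 0.678
position: [0.6882, 0.0851, 0.2672]
ft_force: [1.6, 0.2, 0.7]
grip_width: 0.738
time: 49.55
position: [0.4944, 0.0853, 0.3088]
ft_force: [-0.2, -0.6, 0.6]
49.65Traceback (most recent call last):
  File "chk.py", line 4, in <module>
    xs,ys=mask_mill('top',f'pics/t{k}.png',(300,85,370,200))
          ~~~~~~~~~^^^^^^^^^^^^^^^^^^^^^^^^^^^^^^^^^^^^^^^^^
  File "h.py", line 39, in mask_mill
    i=1+np.argmax(st[1:,4]);ys,xs=np.where(l==i);return xs,ys
        ~~~~~~~~~^^^^^^^^^^
    return _wrapfunc(a, 'argmax', axis=axis, out=out, **kwds)
    return bound(*args, **kwds)
ValueError: attempt to get argmax of an empty sequence
```

The arm is blocking the top camera, so I'll move it left, out of view, and recheck.

```bash
python3 -m creep '[[[0.74,0,50,-20,0,0,0],[0.74,0,100,-40,0,0,0],[0.74,0,150,-60,0,0,0],[0.74,0,200,-60,0,0,0],[0.74,0,245,-60,0,0,0]]]'|egrep 'pos|ft'
python3 -m creep '[[[0.74,0,50,0,0,0,0],[0.74,20,100,0,0,0,0],[0.74,40,140,0,0,0,0],[0.74,40,140,0,0,0,0]]]'|egrep 'pos|ft'
python3 chk.py 19
```

```text
position: [0.5006, 0.3256, 0.3688]
ft_force: [1.3, -0.6, 1.4]
position: [0.4501, 0.4723, 0.3671]
ft_force: [-0.5, -0.5, -0.1]
50.65
mill top 1269 326 357 137 187 341.5122143420016 163.07801418439718
jar+shaker mean 4.1 frac>40 0.0
mill vs first placing mean 20.1 frac>40 0.13
jam mean 4.2 frac>40 0.0
honey mean 4.1 frac>40 0.0
roll/tray mean 12.6 frac>40 0.0
price mean 4.2 frac>40 0.0
```

```bash
python3 chk.py 20; python3 -c "
from bench import ctrl;print(ctrl.close_job())"
```

```text
50.75
mill top 1264 325 357 137 187 341.5632911392405 163.24367088607596
jar+shaker mean 4.5 frac>40 0.0
mill vs first placing mean 21.5 frac>40 0.145
jam mean 4.6 frac>40 0.0
honey mean 4.5 frac>40 0.0
roll/tray mean 12.2 frac>40 0.0
price mean 4.6 frac>40 0.0
the job is handed in; nothing more can be done
None
```

I handed the job in at 50.75 s with the roll in the scrap tray and the mill, shaker and spice jar standing on the riser. One thing went wrong on the way and I had to mend it.

- **Roll:** I pushed it along the riser and off the right-hand end without lifting it. It tipped as it dropped and may be lying upside down in the tray.
- **Shaker and spice jar:** each was stood upright and released once the wrist force showed it touching the riser. They show no movement between the last picture I viewed and the final check.
- **Mill:** I first stood it up in the order asked. While I was carrying the spice jar past, the mill was knocked and leaned about 40° against the back ledge. I took it by the head, drew it upright and set it down again, so its final placing came after the jar's.
- **Bystanders:** the jam jar, honey jar and price holder show no change from the first picture.

**Checks that fell short:**
- I had used all 12 picture views, so I checked the mended mill only by its outline in the top camera. Its height and width match its first upright placing, and it sits about 6 mm nearer the robot.
- The patch around the tray differs a little in brightness from the earlier picture, probably shadow; no pixel there changed by more than 40 levels.
- While I lowered the gripper to push the roll, it read about 7 N against something, probably the back ledge. I tilted the gripper and the reading cleared. No reading I took came near the 40 N limit; I did not see the force at the moment the mill was knocked.

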